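# Pack culture dishes in a transit case and pin its cover

### The job

Get the culture dishes ready for transport: lay every petri dish on the bench flat in its own well of the transit case's tray, then set the cover plate on the tray with its tongues between the cheeks of the two clevises and press it down level until the tray is fully sunk. Finally lock the cover with the two loose retaining pins, one at each end, pushed from the robot's side through cheek, tongue and cheek until the grip block is home against the clevis; leave the bottles standing.

Things in the scene. Friction and masses are not known exactly. Their poses are not given: they have to be found in the camera images.
- case: fixed case base, aluminium plate 88 x 316 x 8 mm. Origin: centre of underside, on the bench; x away from the robot, y along it to the left, z up. At each end (y = +/-139 mm) a clevis: two cheeks, 30 mm wide (y), 72 mm tall, at x = -22 to -12 and 12 to 22 mm, with 14 mm holes on one axis along x at z = 56 mm. The tray sits between the clevises.
- tray (a joint): the white tray's sinking travel in m: 0 = raised as at the start, grows as it is pressed down, 0.012 = fully sunk. The slide is stiff: it takes about 10 N of push, stays where it is left, and does not sink under the cover's weight.
- well_0 (a point): left (+y) well of the tray: centre of its floor (24 mm above the bench raised, 12 mm sunk); axes as the case's. The three wells are each 70 mm long (y), 77 mm wide (x). Above the floor: 10 mm high dividers between wells, 18 mm high end walls, only a 3 mm high lip along front and back (x = 38.5 to 42.5 mm either side), so a dish can be held front and back.
- well_1 (a point): middle well: centre of its floor, in the middle of the tray; otherwise as the left well
- well_2 (a point): right well (-y): centre of its floor; otherwise as the left well
- hole_left (a point): clevis at +y: centre of the front cheek's hole, on the outer face at the robot's side (case x = -22, y = +139, z = 56 mm); axes as the case's. A pin goes in along +x; its tip is at x = 60 mm here when fully home.
- hole_right (a point): clevis at -y: as the left one, at case y = -139 mm
- cover_rib (a point): loose cover plate 92 x 240 x 6 mm (x, y, z), 250 g, same either way round, lying flat. Grip rib in the middle of its top: 14 mm thick (x), 70 mm long (y), top 33 mm above the plate's underside. Point: in the rib's middle, 20 mm above the underside; x across, y along the plate, z up. Underside rests on the tray's end walls, 18 mm above the well floors.
- dish_0 (a point): closed round petri dish, 63 mm diameter, 13 mm tall, lying flat on the bench (there may be two or three dishes; an absent one has no pose). Point: its centre, half-way up; z up.
- dish_1 (a point): closed round petri dish, 63 mm diameter, 13 mm tall, lying flat on the bench (there may be two or three dishes; an absent one has no pose). Point: its centre, half-way up; z up.
- dish_2 (a point): closed round petri dish, 63 mm diameter, 13 mm tall, lying flat on the bench (there may be two or three dishes; an absent one has no pose). Point: its centre, half-way up; z up.
- pin_a_grip (a point): loose retaining pin (both alike) lying on the bench on its grip block, 40 x 16 x 24 mm (x, y, z). Point: the block's centre, 12 mm above the bench; x points along the pin from block to tip. A steel shank 10 mm thick, its last 10 mm tapered to 4 mm, sticks 60 mm out of the block's +x end, on the same axis. 60 g.
- pin_b_grip (a point): loose retaining pin (both alike) lying on the bench on its grip block, 40 x 16 x 24 mm (x, y, z). Point: the block's centre, 12 mm above the bench; x points along the pin from block to tip. A steel shank 10 mm thick, its last 10 mm tapered to 4 mm, sticks 60 mm out of the block's +x end, on the same axis. 60 g.
- pin_a_tip (a point): tip of the first pin, on its axis, 80 mm from the block's centre; x along the pin
- pin_b_tip (a point): tip of the second pin, likewise
- bottle_amber: amber bottle, 58 mm diameter, 116 mm tall, standing behind the case; origin at the centre of its underside; bystander
- bottle_white: white bottle, 49 mm diameter, 110 mm tall, standing behind the case; origin at the centre of its underside; bystander
- cover: the cover plate again: centre of its underside. At each end (y = 120 to 160 mm) an upright tongue, 14 mm thick (x), 40 mm tall, with a pin slot 22 mm wide (y), 14 mm high, centred 26 mm above the underside at y = 139 mm. Tongues go between the cheeks with 5 mm play either way in x, 4 mm in y; slots meet the clevis holes only when the tray is sunk.
- pin_a: the first pin again, at its block's centre
- pin_b: the second pin again, at its block's centre
There are look-alikes about, which are no part of the job. Leave any pink or red look-alike of the part that bears dish_2 alone.

How it is judged:
By the outcome, as a careful person would: the job done as asked, in the order asked, and still so for the second after the job is handed in, with the robot touching nothing.
Of petri_0, petri_1, petri_2 only 2 to 3 are there at a start; the rules pass over those that are not, and their reading is None.
At some moment in a run one of petri_0, petri_1, petri_2, pin_a, pin_b may be knocked a few centimetres aside while the robot is not near it.
Once in a run the grip may slacken for a moment while it holds something.
It also fails if it takes over 210 s, if anything falls off the work surface, if the arm or the gripper's body presses on something with over 40 N, if the wrist force passes 120 N, or if a joint passes its speed limit or range.

### The arm

A 6-joint arm with a two-finger parallel gripper is mounted at the origin on a cart in front of the work surface, level with it; the furniture and walls round the work are solid. World frame = base frame: x ahead of the robot, y to its left, z up, the work surface at z = 0. Lengths are in mm, angles in rad, forces in N, time in s.
With the tool pointing down it reaches from about 400 to 925 mm from the base axis. Payload 12.5 kg.
Tool frame: the origin (TCP) lies at the very end of the fingers, on their centre line; the grasp point (between the pads) lies 19 mm behind it (env.grasp_offset is the distance from the TCP to the grasp point, in mm); z points along the fingers, y is the direction in which the jaws open and shut (so a half turn about z gives the same grasp; the last joint's range is limited). The gripper opens to 95 mm and grips with 3 to 60 N. Pads are 20 mm wide; open, the fingers measure 119 mm over their backs; the gripper's body (75 mm by 180 mm) begins 59 mm behind the grasp point.
Start: joints at [-0.106, 0.491, 1.559, -0, 1.092, -0.106], TCP at [625.017, 0.021, 214.661] pointing down, gripper open.
Joint ranges: [-3.1, 3.1], [-0.84, 2.19], [0.05, 2.79], [-1.13, 4.28], [0.06, 2.93], [-2.69, 2.69]. Speed limits (rad/s): [2.22, 2.22, 2.79, 3.14, 3.14, 3.14].

### API

Orientations are given as [roll, pitch, yaw] about the fixed x, y, z axes, in that order (R = Rz(yaw) Ry(pitch) Rx(roll)).
In Python, from cell import env gives the robot as it stands. The module is installed in compiled form; this text tells all that it offers.
- The arm moves only by the shell command python3 -m pendant 'ROWS'. ROWS is JSON, one flat list of numbers, 5 for each row, row after row: the shift along the tool's x, y, z as a fraction of full scale, then the turn about the tool's z as a fraction of full scale, then the gripper's target within -1 to 1 (shut at 1, half-way at 0, fully open at -1). In form: [x, y, z, turn, grip, x, y, z, turn, grip, ...]. A call has 1 to 10 rows; each row shifts and turns the commanded pose from where the row before left it, along the tool's axes as they then stand; what a row does not reach is not made up. Full scale, the value 1, is 0.4 m for a shift and 180 degrees for a turn. A row lasts 1/8 s, in which the tool goes at most 62.5 mm and 10.7 degrees, less where a joint would pass 70% of its speed; a pose out of reach is approached as far as the arm can. A call with a number of a shift or a turn outside -1 to 1 is refused whole. A call with a gripper value outside its range is refused whole. The fingers move at their own pace and stop on an object; the grip force is fixed at half the most. Time passes only in rows, so rows that do not move let the fingers close. It gives the time, the measured TCP pose, the force and the opening at its end, in the units of the state.
- env.state(): the state, without advancing time (a new reading comes with each control period).
- env.read_camera(name): name is "scene" or "side" or "wrist"; returns the picture (400x640x3 uint8, red, green, blue); there is no depth.
- env.camera_model(name): a dict with "fx", "fy", "cx", "cy" (pixels), "view" (4x4, takes a point from world to camera coordinates); the wrist camera has in their place "tool_from_camera" (4x4, takes a point from camera to tool coordinates, whose origin is the TCP and whose axes are the flange's). Camera axes: x right, y down, z forward; pixel columns grow to the right and rows downward; lengths in mm; the calibration is good to about 2 mm. A picture is of the moment at which its call begins: read the wrist's pose just before it. camera_model takes no time and is no camera call.
- env.job_done(): hands the job in, once; it reports no verdict.
Trained networks look in the newest picture that a camera, given by its name, has taken for a name from the list of things; names that differ only in an ending like _2 or _b are one class to them, and where a whole thing is asked for, a point or a joint stands for the part that bears it (a point fixed in the world has none). Each returns a list of dicts, best first, with "confidence" (0 to 1); they miss things now and then, are a little off and sometimes report something else, mostly with a low value. They report only what shows in the picture. A call takes as long as a camera call. They do not tell look-alikes from the thing itself.
- env.masks_of(thing, camera): "region" (400x640 bool, what is visible of it).
- env.landmark_of(thing, camera): "xyz" ([x, y, z] in mm, in world coordinates, good to about 4 mm: a listed point, or the origin of a listed thing).
The state is a dict: "t": time; "joints": joint angles; "qvel": joint speeds; "tau": joint torques, N m; "eef_pos": TCP position; "tcp_rot": TCP orientation; "ft_force": force on the tool from outside, world axes, zero at the start; "moment": the same for the moment, N m; "opening": opening from 0.0 (shut) to 1.0 (fully open).
Only numpy, scipy, OpenCV 4.12 (cv2) and the standard library are available. Lean on these libraries where they do the work, as an engineer would, in place of code of your own. Each camera call takes 0.05 s, during which the arm holds its last target.

## Working session

There is one attempt and no reset: what is moved stays moved. The work goes in short steps, Python scripts to look and compute and a shell command to move; the robot and the scene stay as the last step left them, time stands still between calls to the robot, and variables do not carry over. Pictures are saved under pics/ and viewed, and the job is handed in when it is done.

```bash
ls; mkdir -p pics; python3 - <<'E'
from cell import env
import cv2, numpy as np
print(env.state())
for n in ("scene","side","wrist"):
    im=env.read_camera(n); cv2.imwrite(f"pics/{n}0.png",im[:,:,::-1]); 
    m=env.camera_model(n); print(n,{k:np.round(v,3).tolist() for k,v in m.items()})
E
```

```text
pics
{'t': 0.0, 'joints': array([-1.05617596e-01,  4.91544947e-01,  1.55945861e+00, -1.53509898e-05,
        1.09169508e+00, -1.05582644e-01]), 'qvel': array([-0.00018011,  0.00148764,  0.00025109,  0.00089095,  0.00027283,
       -0.00065779]), 'tau': array([-9.52334158e-04, -6.12640929e+01, -2.58175153e+01,  6.92750537e-02,
        4.83079045e-02, -1.38641695e-05]), 'eef_pos': array([6.24752088e+02, 3.42831687e-02, 2.14067672e+02]), 'tcp_rot': array([-3.14049140e+00, -1.03016628e-04,  1.57076840e+00]), 'ft_force': array([ 0.94245185, -0.04099963, -0.61198444]), 'moment': array([-0.01824544,  0.07267118,  0.01387766]), 'opening': 0.9998987217291693}
scene {'fx': 387.488, 'fy': 387.488, 'cx': 325.361, 'cy': 199.468, 'view': [[0.416, -0.909, -0.006, -334.7], [-0.519, -0.231, -0.823, 339.858], [0.747, 0.346, -0.568, 683.802], [0.0, 0.0, 0.0, 1.0]]}
side {'fx': 497.263, 'fy': 497.263, 'cx': 324.263, 'cy': 200.453, 'view': [[-0.998, -0.061, -0.007, 598.722], [-0.03, 0.581, -0.813, 123.033], [0.054, -0.811, -0.582, 1378.258], [0.0, 0.0, 0.0, 1.0]]}
wrist {'fx': 335.154, 'fy': 335.154, 'cx': 318.29, 'cy': 202.511, 'tool_from_camera': [[0.0, -0.963, -0.269, 76.37], [1.0, 0.0, 0.0, -0.494], [-0.0, -0.269, 0.963, -169.757], [0.0, 0.0, 0.0, 1.0]]}
```

View pics/scene0.png

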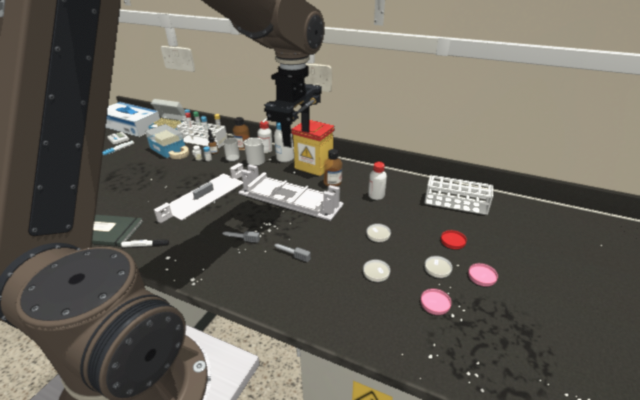

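View pics/side0.png

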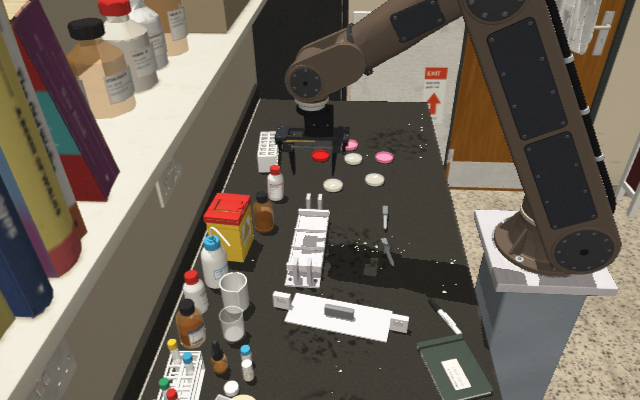

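View pics/wrist0.png

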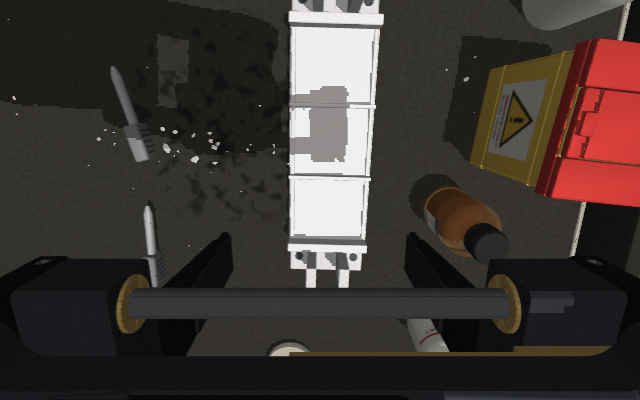

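```bash
cat > h.py <<'E'
from cell import env
import cv2, numpy as np
from scipy.spatial.transform import Rotation as Rot
np.set_printoptions(suppress=True,precision=1)
def Rtool(s): return Rot.from_euler('xyz',s['tcp_rot']).as_matrix()
def cam(name,s=None):
    m=env.camera_model(name); K=np.array([[m['fx'],0,m['cx']],[0,m['fy'],m['cy']],[0,0,1]])
    if name=='wrist':
        s=s or env.state(); T=np.eye(4);T[:3,:3]=Rtool(s);T[:3,3]=s['eef_pos']
        V=np.linalg.inv(T@np.array(m['tool_from_camera']))
    else: V=np.array(m['view'])
    return K,V
def proj(c,p):
    K,V=c; p=np.atleast_2d(p); q=(V[:3,:3]@p.T).T+V[:3,3]; u=(K@q.T).T; return u[:,:2]/u[:,2:]
def ray(c,uv):
    K,V=c; d=np.linalg.inv(K)@np.array([uv[0],uv[1],1.]); R=V[:3,:3]; return -R.T@V[:3,3], R.T@d/np.linalg.norm(d)
def onz(c,uv,z):
    o,d=ray(c,uv); return o+d*(z-o[2])/d[2]
def tri(cs,uvs):
    A=np.zeros((3,3));b=np.zeros(3);rs=[]
    for c,uv in zip(cs,uvs):
        o,d=ray(c,uv); P=np.eye(3)-np.outer(d,d);A+=P;b+=P@o;rs.append((o,P))
    x=np.linalg.solve(A,b); return x,[np.linalg.norm(P@(x-o)) for o,P in rs]
def snap(name,fn=None,crop=None,scale=1):
    s=env.state(); im=env.read_camera(name)
    if fn:
        o=im[:,:,::-1]
        if crop: o=o[crop[1]:crop[3],crop[0]:crop[2]]
        if scale!=1: o=cv2.resize(o,None,fx=scale,fy=scale,interpolation=cv2.INTER_CUBIC)
        cv2.imwrite('pics/'+fn,o)
    return im,cam(name,s)
E
python3 - <<'E'
from h import *
for n in ("scene","side","wrist"):
    im,c=snap(n)
    for t in ["case","well_0","well_1","well_2","hole_left","hole_right","cover_rib","cover","dish_0","pin_a_grip","pin_a_tip","bottle_amber","bottle_white"]:
        L=env.landmark_of(t,n)
        print(n,t,[(np.round(l['xyz'],0).tolist(),round(l['confidence'],2),np.round(proj(c,l['xyz'])[0]).tolist()) for l in L])
print(env.state()['t'])
E
```

```text
scene case [([641.0, 43.0, -2.0], 0.78, [290.0, 199.0]), ([612.0, -95.0, 55.0], 0.41, [327.0, 199.0])]
scene well_0 [([637.0, -36.0, 25.0], 0.91, [313.0, 199.0]), ([639.0, 112.0, 23.0], 0.74, [270.0, 188.0]), ([637.0, 40.0, 19.0], 0.67, [290.0, 194.0])]
scene well_1 [([637.0, -36.0, 25.0], 0.91, [313.0, 199.0]), ([639.0, 112.0, 23.0], 0.74, [270.0, 188.0]), ([637.0, 40.0, 19.0], 0.67, [290.0, 194.0])]
scene well_2 [([637.0, -36.0, 25.0], 0.91, [313.0, 199.0]), ([639.0, 112.0, 23.0], 0.74, [270.0, 188.0]), ([637.0, 40.0, 19.0], 0.67, [290.0, 194.0])]
scene hole_left [([621.0, 177.0, 55.0], 0.85, [247.0, 177.0])]
scene hole_right [([612.0, -94.0, 54.0], 0.86, [327.0, 199.0])]
scene cover_rib [([638.0, -37.0, 25.0], 0.69, [313.0, 198.0]), ([549.0, 290.0, 20.0], 0.68, [204.0, 190.0])]
scene cover [([546.0, 292.0, 1.0], 0.76, [204.0, 196.0])]
scene dish_0 [([452.0, -294.0, 6.0], 0.89, [376.0, 271.0]), ([584.0, -258.0, 10.0], 0.82, [379.0, 233.0]), ([519.0, -427.0, 10.0], 0.72, [439.0, 268.0]), ([636.0, -441.0, 6.0], 0.61, [453.0, 241.0]), ([540.0, -525.0, 6.0], 0.58, [483.0, 275.0]), ([41
[... 2058 characters left out ...]
 0.58, [332.0, 65.0])]
wrist well_2 [([636.0, -32.0, 19.0], 0.94, [328.0, 208.0]), ([636.0, 42.0, 25.0], 0.66, [329.0, 142.0]), ([638.0, 118.0, 26.0], 0.58, [332.0, 65.0])]
wrist hole_left []
wrist hole_right [([611.0, -98.0, 58.0], 0.57, [306.0, 277.0])]
wrist cover_rib [([424.0, -27.0, 17.0], 0.55, [142.0, 203.0]), ([767.0, -192.0, 0.0], 0.27, [426.0, 320.0])]
wrist cover []
wrist dish_0 [([588.0, -252.0, 4.0], 0.62, [291.0, 360.0])]
wrist pin_a_grip [([428.0, 40.0, 11.0], 0.76, [140.0, 143.0])]
wrist pin_a_tip [([409.0, 119.0, 18.0], 0.73, [106.0, 65.0])]
wrist bottle_amber [([775.0, -40.0, 1.0], 0.97, [444.0, 210.0])]
wrist bottle_white [([765.0, -190.0, 1.0], 0.64, [425.0, 319.0])]
2.25
```

Candidates for "dish" (scene px): white (378,233), (377,270), (438,267); red (453,240), pink (483,274), pink (436,301). By the description I take the three white ones and leave the pink and red ones alone. I'll check that with a close view from the wrist camera.

```bash
python3 -m pendant '[-0.125,-0.033,0,0,-1,-0.125,-0.033,0,0,-1,-0.125,-0.033,0,0,-1,-0.125,-0.033,0,0,-1,-0.125,-0.033,0,0,-1,-0.125,-0.033,0,0,-1,-0.125,-0.033,0,0,-1,-0.125,-0.033,0,0,-1,0,0,0,0,-1]'
python3 - <<'E'
from h import *
im,c=snap('wrist','w1.png')
for L in env.landmark_of('dish_0','wrist'): print(np.array(L['xyz']),L['confidence'],proj(c,L['xyz'])[0])
im,c=snap('scene','s1.png',(340,200,520,330),4)
E
```

```text
t: 3.38
eef_pos: [518.1, -403.1, 214.2]
tcp_rot: [-3.141, 0.0, 1.567]
ft_force: [0.4, 0.4, 0.2]
opening: 1.002
[ 539.8 -522.2    4.6] 0.88 [336.4 271.4]
[ 640.6 -440.6    6.5] 0.8 [423.  208.9]
[ 589.2 -252.6    9.6] 0.69 [388.2  32.6]
[ 524.  -423.9    8.6] 0.65 [323.8 195.9]
[ 411.  -439.3    7.4] 0.61 [227.5 208.7]
[ 446.6 -294.9    1.5] 0.6 [251.7  78.1]
```

View pics/w1.png

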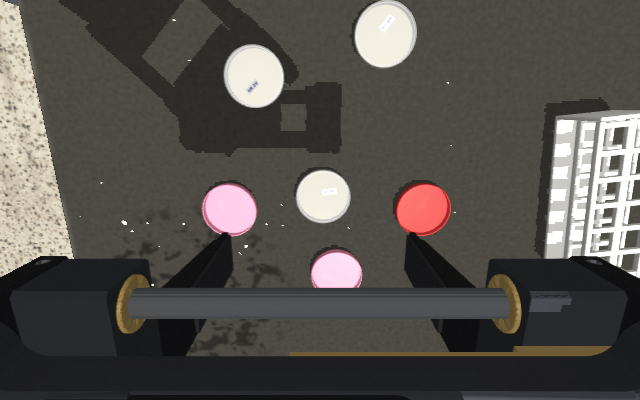

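View pics/s1.png

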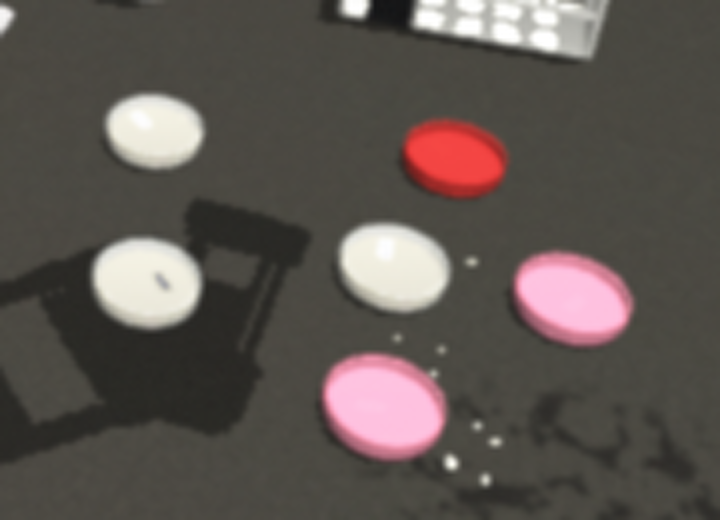

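The wrist view shows white labelled dishes at (385,34), (254,76) and (323,195), with pink ones at (230,209) and (336,272) and a red one at (423,209). The whites are the ones to move. Next I measure them.

```bash
cat >> h.py <<'E'
def blobs(im,lo=140,sat=60,amin=120,amax=6000):
    h=cv2.cvtColor(im,cv2.COLOR_RGB2HSV); m=((h[:,:,2]>lo)&(h[:,:,1]<sat)).astype(np.uint8)
    n,l,st,ce=cv2.connectedComponentsWithStats(m); out=[]
    for i in range(1,n):
        if amin<st[i,4]<amax:
            cs,_=cv2.findContours((l==i).astype(np.uint8),cv2.RETR_EXTERNAL,cv2.CHAIN_APPROX_NONE)
            k=cv2.convexHull(cs[0])
            if len(k)<5: continue
            M=cv2.moments(k)
            if M['m00']==0: continue
            out.append((M['m10']/M['m00'],M['m01']/M['m00'],st[i,4],st[i,:4]))
    return out
DISH=np.array([[31.5*np.cos(a),31.5*np.sin(a),z] for z in(-6.5,6.5) for a in np.linspace(0,6.28,40)])
def dish_near(c,im,guess,rad=12):
    "silhouette-centroid based: solve xy at z=6.5 so the model outline centroid matches the blob centroid"
    uv=proj(c,guess)[0]; bs=[b for b in blobs(im) if np.hypot(b[0]-uv[0],b[1]-uv[1])<rad]
    if not bs: return None
    b=max(bs,key=lambda b:b[2]); p=np.array(guess,float)
    for _ in range(5):
        k=cv2.convexHull(proj(c,p+DISH).astype(np.float32)); M=cv2.moments(k)
        e=np.array(b[:2])-[M['m10']/M['m00'],M['m01']/M['m00']]
        q=onz(c,proj(c,p)[0]+e,p[2]); p[:2]=q[:2]
    return p,b[:3],M['m00'],proj(c,p)[0]
def dishes(guesses,cams=('wrist','scene','side'),rad=14):
    I={n:snap(n) for n in cams}
    for g in guesses:
        cs=[];uv=[]
        for n in cams:
            im,c=I[n]; r=dish_near(c,im,[g[0],g[1],6.5 if len(g)<3 else g[2]],rad)
            if r is None: print(n,g,'none');continue
            print(n,r[0],'area',r[1][2],'model',round(r[2])); cs.append(c);uv.append(r[3])
        if len(cs)>1: print('  tri',*tri(cs,uv))
E
python3 - <<'E'
from h import *
dishes([(588,-255),(450,-295),(524,-424)])
E
```

```text
wrist [ 586.4 -254.     6.5] area 3265 model 3436
scene [ 590.2 -253.5    6.5] area 350 model 369
side [ 588.8 -260.8    6.5] area 200 model 227
  tri [ 587.  -254.7    9.9] [np.float64(1.191857219458199), np.float64(0.5407294588296752), np.float64(1.6413321706978747)]
wrist [ 450.1 -293.9    6.5] area 2942 model 3092
scene [ 453.9 -292.8    6.5] area 470 model 504
side [ 452.9 -301.1    6.5] area 189 model 219
  tri [ 451.6 -294.1   10.2] [np.float64(0.8168666943056744), np.float64(1.152449470471794), np.float64(1.7379728657763667)]
wrist [ 522.7 -425.     6.5] area 2237 model 2363
scene [ 526.9 -423.5    6.5] area 469 model 497
side [ 525.  -431.9    6.5] area 164 model 185
  tri [ 523.6 -424.    10.5] [np.float64(0.9268510301499436), np.float64(0.7622489518363967), np.float64(1.55101291074591)]
```

```bash
python3 -m pendant '[-0.054,0.0138,0.13,0,-1,0,0,0.13,0,-1,0,0,0.13,0,-1,0,0,0.085,0,-1,0,0,0,0,-1]'
python3 - <<'E'
from h import *
im,c=snap('wrist','w2.png'); s=env.state(); print(s['eef_pos'],s['tcp_rot'])
print(proj(c,[523.5,-424.5,6.5]),proj(c,s['eef_pos']))
dishes([(523.5,-424.5)],('wrist',),40)
E
```

```text
t: 4.3
eef_pos: [524.5, -419.9, 22.5]
tcp_rot: [-3.139, -0.003, 1.572]
ft_force: [0.7, 0.2, 0.4]
opening: 0.999
[ 525.3 -420.9   24.6] [-3.1 -0.   1.6]
[[317.5 249.2]] [[320.6 256.4]]
wrist (523.5, -424.5) none
```

View pics/w2.png

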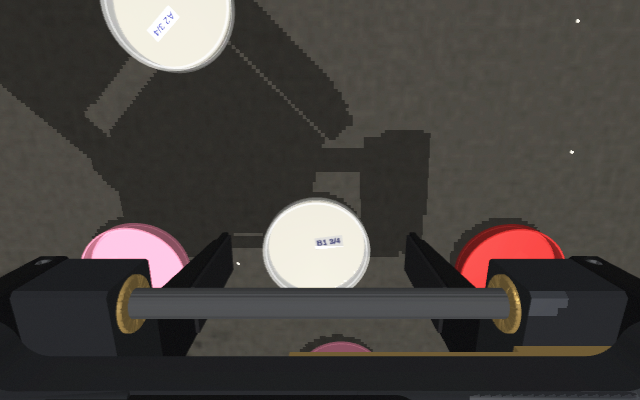

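The dish spans columns 263–370 with its centre near (316,249), which matches my estimate of (523.5,-424.5). Lower and grip.

```bash
python3 -m pendant '[-0.0073,-0.0035,0.049,0,-1,0,0,0,0,-1,0,0,0,0,1,0,0,0,0,1,0,0,0,0,1,0,0,0,0,1,0,0,0,0,1]'; python3 -m pendant '[0,0,0,0,1,0,0,-0.05,0,1,0,0,-0.05,0,1]'
```

```text
t: 5.28
eef_pos: [523.6, -424.5, 5.3]
tcp_rot: [3.141, 0.0, 1.571]
ft_force: [-0.6, -0.1, 1.9]
opening: 0.653
t: 5.65
eef_pos: [523.7, -424.6, 46.6]
tcp_rot: [3.141, 0.0, 1.571]
ft_force: [0.3, 0.6, -0.0]
opening: 0.649
```

```bash
python3 -m pendant '[0,0,-0.13,0,1,0.12,0.03,-0.12,0,1,0.12,0.03,0,0,1,0.12,0.03,0,0,1,0.12,0.04,0,0,1,0.12,0.04,0,0,1,0.12,0.04,0,0,1,0.12,0.04,0,0,1,0.12,0.033,0,0,1,0,0,0,0,1]'
python3 - <<'E'
from h import *
s=env.state();print(s['eef_pos'],s['opening'])
snap('scene')[0]
im,c=snap('wrist','w3.png');np.save('w3.npy',im)
for t in ['well_0','hole_left','hole_right','case']:
  for L in env.landmark_of(t,'wrist'): print(t,np.array(L['xyz']),L['confidence'],proj(c,L['xyz'])[0])
for t in ['well_0','hole_left','hole_right','case']:
  for L in env.landmark_of(t,'scene'): print('scene',t,np.array(L['xyz']),L['confidence'])
E
```

```text
t: 6.9
eef_pos: [636.3, -41.9, 142.1]
tcp_rot: [3.14, 0.0, 1.575]
ft_force: [-0.9, -0.3, 0.6]
opening: 0.648
[636.3 -41.9 142.1] 0.6478226036809617
well_0 [637.3  41.8  23.9] 0.95 [320.6  97.3]
well_0 [635.3 -34.4  20.9] 0.63 [317.9 187.2]
hole_left [775.6 -40.9  -2. ] 0.42 [463.7 188.7]
case [636.7  41.2   1.7] 0.62 [319.7  98.9]
scene well_0 [638.1  38.9  19.9] 0.85
scene well_0 [635.9 -35.4  22.6] 0.79
scene well_0 [637.5 108.3  23.5] 0.73
scene hole_left [622.3 179.1  54.2] 0.92
scene hole_left [411.7 116.6  11.4] 0.17
scene hole_right [610.5 -97.5  54.2] 0.59
scene hole_right [779.4 -37.4   1.8] 0.17
scene case [639.2  40.9  -0. ] 0.75
```

View pics/w3.png

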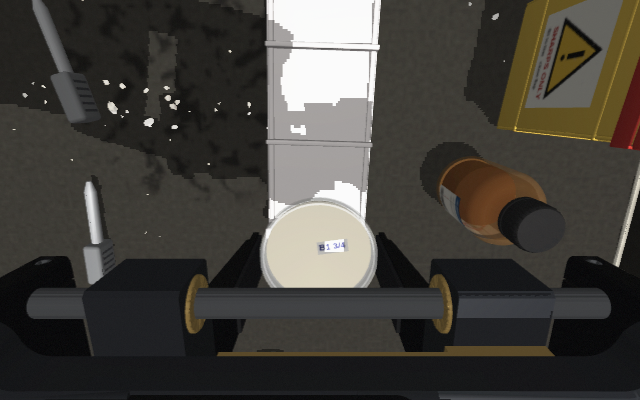

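```bash
python3 - <<'E'
from h import *
im=np.load('w3.npy')
for i in range(6):
    s=env.state(); print(s['t'],s['eef_pos'],s['tcp_rot'],s['joints']); env.read_camera('side')
o=cv2.resize(im[20:230,240:400,::-1],None,fx=3.6,fy=2.7,interpolation=cv2.INTER_NEAREST); cv2.imwrite('pics/w3c.png',o)
E
```

```text
7.4 [635.5 -45.6 140.6] [3.1 0.  1.6] [-0.2  0.6  1.6 -0.   1.  -0.2]
7.45 [635.6 -45.5 140.6] [3.1 0.  1.6] [-0.2  0.6  1.6 -0.   1.  -0.2]
7.5 [635.6 -45.3 140.6] [-3.1 -0.   1.6] [-0.2  0.6  1.6  0.   1.  -0.2]
7.55 [635.6 -45.2 140.5] [ 3.1 -0.   1.6] [-0.2  0.6  1.6  0.   1.  -0.2]
7.6 [635.6 -45.1 140.5] [-3.1  0.   1.6] [-0.2  0.6  1.6 -0.   1.  -0.2]
7.65 [635.6 -45.1 140.5] [ 3.1 -0.   1.6] [-0.2  0.6  1.6  0.   1.  -0.2]
```

View pics/w3c.png

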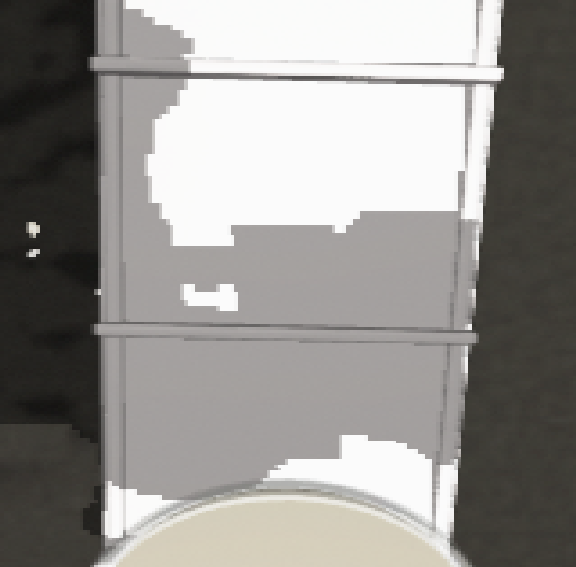

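```bash
python3 - <<'E'
from h import *
s=env.state();print(s['eef_pos'],s['opening'])
im,c=snap('wrist','w4.png',(240,10,400,220),3.6)
for uv in [(266.4,141.9),(372.5,145.2),(265.6,43.7),(379.4,47.4)]: print(uv,onz(c,uv,34))
E
```

```text
[635.6 -45.  140.5] 0.6471170262554785
(266.4, 141.9) [592.9   5.3  34. ]
(372.5, 145.2) [679.5   2.7  34. ]
(265.6, 43.7) [595.3  78.7  34. ]
(379.4, 47.4) [681.5  76.2  34. ]
```

View pics/w4.png

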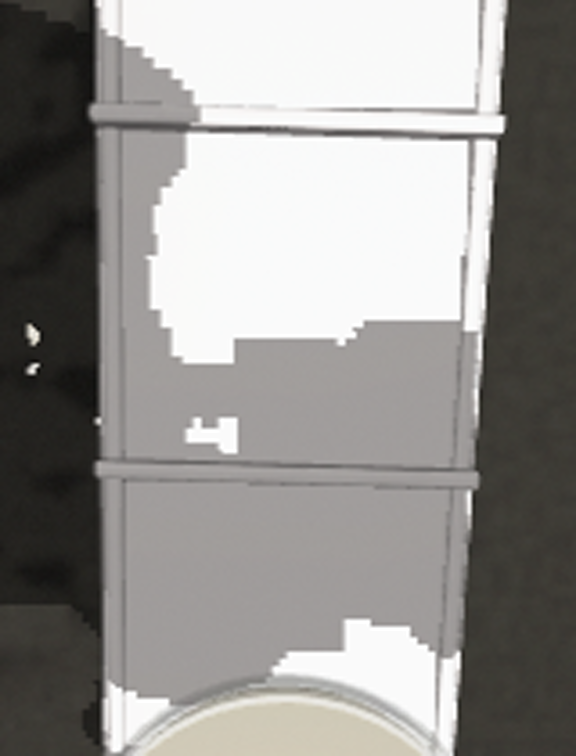

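```bash
python3 - <<'E'
from h import *
s=env.state();c=cam('wrist',s)
P=[onz(c,uv,34) for uv in [(266.9,140.),(373.1,143.3),(265.,41.1),(380.3,44.4)]]
for p in P: print(p)
m2=(P[0]+P[1])/2;m1=(P[2]+P[3])/2; print(m2,m1,'centre',(m1+m2)/2, 'len',np.hypot(*(P[1]-P[0])[:2]),'pitch',np.hypot(*(m1-m2)[:2]))
print('yaw',np.arctan2(-(m1-m2)[0],(m1-m2)[1]),[np.arctan2((b-a)[1],(b-a)[0]) for a,b in((P[0],P[1]),(P[2],P[3]))])
E
```

```text
[593.3   6.9  34. ]
[679.9   4.3  34. ]
[594.9  80.5  34. ]
[682.   78.3  34. ]
[636.6   5.6  34. ] [638.5  79.4  34. ] centre [637.5  42.5  34. ] len 86.56383149351186 pitch 73.84560024914919
yaw -0.025431867815768578 [np.float64(-0.030457764195356972), np.float64(-0.025937610924531663)]
```

```bash
python3 -m pendant '[0.034,-0.001,0.1,0,1,0,0,0.1,0,1,0,0,0.06,0,1,0,0,0,0,1,0,0,0,0,1]'
python3 - <<'E'
from h import *
s=env.state();print(s['eef_pos'],s['opening'])
snap('wrist','w5.png'); snap('side','sd5.png',(260,160,360,300),5); print(env.state()['eef_pos'])
E
```

```text
t: 8.38
eef_pos: [635.8, -31.4, 37.6]
tcp_rot: [3.14, 0.0, 1.571]
ft_force: [-0.8, 1.0, 0.2]
opening: 0.647
[635.8 -31.4  37.6] 0.6467602568807497
[635.9 -31.5  38. ]
```

View pics/w5.png

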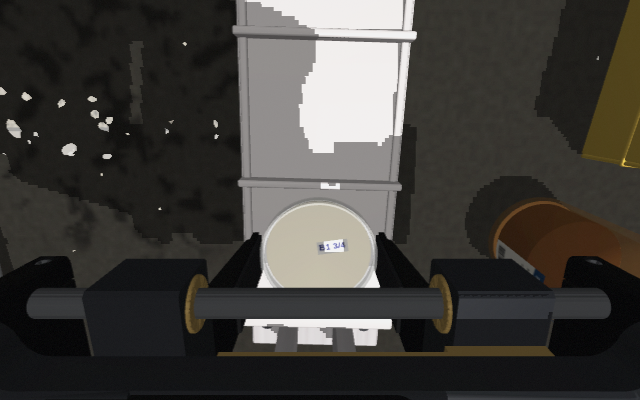

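View pics/sd5.png

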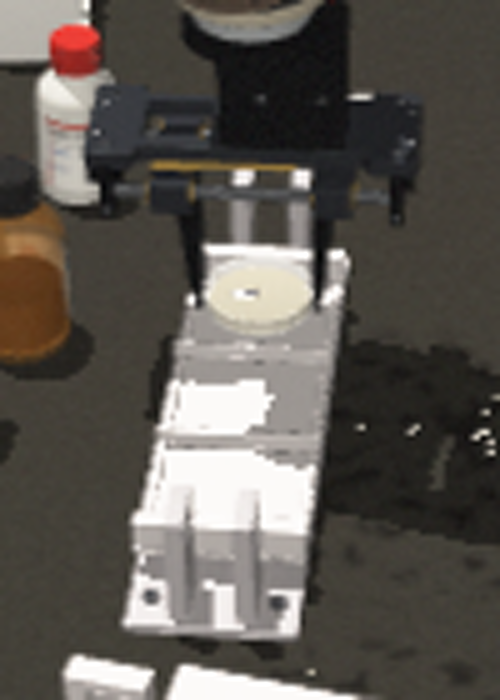

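```bash
python3 -m pendant '[0,-0.001,0.018,0,1,0,0,0,0,1,0,0,0,0,-0.8,0,0,0,0,-0.8,0,0,0,0,-0.8]'; python3 -m pendant '[0,0,-0.1,0,-0.8,0,0,-0.1,0,-0.8,-0.1,0,-0.06,0,-1,-0.05,0,0,0,-1,0,0,0,0,-1]'
python3 - <<'E'
from h import *
im,c=snap('wrist','w6.png'); s=env.state(); print(s['eef_pos'],s['opening'])
snap('side','sd6.png',(260,160,360,300),5)
E
```

```text
t: 9.1
eef_pos: [634.9, -31.4, 29.5]
tcp_rot: [3.141, 0.0, 1.571]
ft_force: [-0.2, -0.0, -0.5]
opening: 0.886
t: 9.72
eef_pos: [634.3, -92.4, 132.3]
tcp_rot: [-3.14, -0.0, 1.569]
ft_force: [0.1, 0.3, 0.3]
opening: 0.999
[634.2 -91.5 132. ] 0.997534122481678
```

View pics/w6.png

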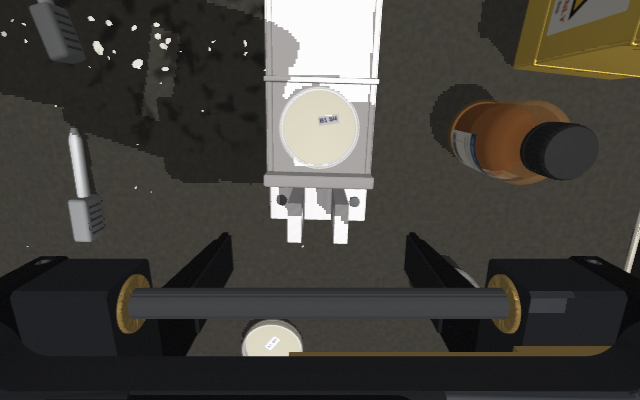

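Dish B1 lies flat in the right well, around (319,127) in the picture. Next is the dish near (587,-254).

```bash
python3 -m pendant '[-0.13,-0.038,0,0,-1,-0.13,-0.04,0,0,-1,-0.13,-0.04,0.0,0,-1,-0.016,0,0.1,0,-1,0,0,0.08,0,-1,0,0,0,0,-1,0,0,0,0,-1]'
python3 - <<'E'
from h import *
im,c=snap('wrist','w7.png'); s=env.state(); print(s['eef_pos'],s['opening'])
print(proj(c,[587,-254.3,13]))
E
```

```text
t: 10.7
eef_pos: [588.2, -253.2, 62.0]
tcp_rot: [3.141, 0.0, 1.572]
ft_force: [0.2, -0.4, 0.5]
opening: 0.997
[ 588.4 -253.4   62.5] 1.0020619557778458
[[317.1 225.2]]
```

View pics/w7.png

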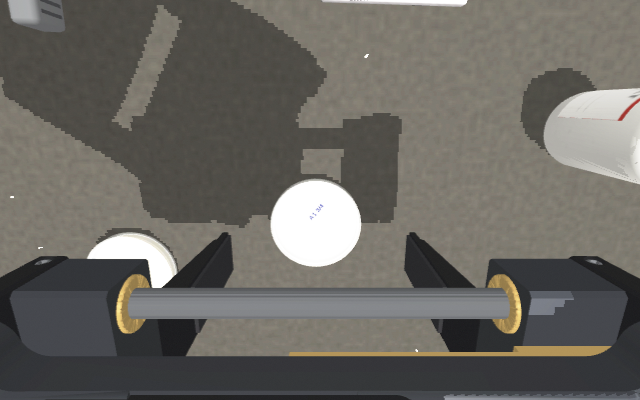

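```bash
python3 -m pendant '[0,-0.005,0.1,0,-1,0,0,0.044,0,-1,0,0,0,0,-1,0,0,0,0,1,0,0,0,0,1,0,0,0,0,1,0,0,0,0,1,0,0,0,0,1]'; python3 -m pendant '[0,0,0,0,1,0,0,-0.08,0,1,0,0,-0.13,0,1,0.12,0.02,-0.06,0,1]'
```

```text
t: 11.75
eef_pos: [585.8, -253.9, 4.2]
tcp_rot: [3.141, 0.0, 1.571]
ft_force: [-0.4, 0.6, 4.0]
opening: 0.647
t: 12.25
eef_pos: [594.2, -207.8, 114.1]
tcp_rot: [3.139, 0.002, 1.567]
ft_force: [0.5, 0.3, -0.4]
opening: 0.65
```

```bash
python3 -m pendant '[0.125,0.022,0,0,1,0.125,0.022,0,0,1,0.125,0.022,0,0,1,0.125,0.022,0,0,1,0.12,0.02,0,0,1,0,0,0.08,0,1,0,0,0,0,1,0,0,0,0,1]'
python3 - <<'E'
from h import *
im,c=snap('wrist','w8.png'); s=env.state(); print(s['eef_pos'],s['opening'])
E
```

```text
t: 13.25
eef_pos: [637.1, 41.7, 80.4]
tcp_rot: [3.141, 0.0, 1.57]
ft_force: [-0.3, -0.3, -1.0]
opening: 0.65
[637.2  41.6  80.7] 0.6500659630826124
```

View pics/w8.png

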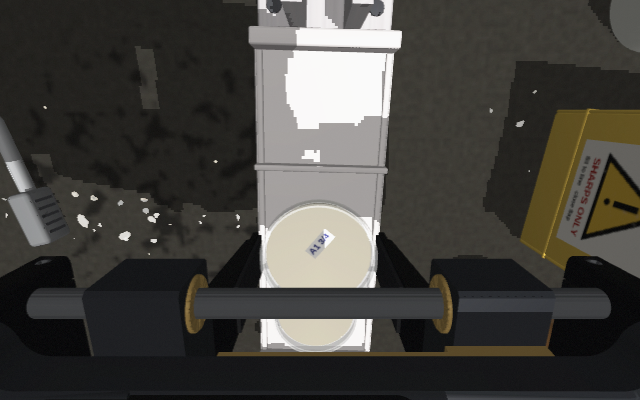

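```bash
python3 - <<'E'
from h import *
c=cam('wrist',env.state()); print(onz(c,(254,166.5),34),onz(c,(387,170),34))
E
python3 -m pendant '[0.002,0,0.09,0,1,0,0,0.033,0,1,0,0,0,0,1,0,0,0,0,1,0,0,0,0,-0.8,0,0,0,0,-0.8,0,0,0,0,-0.8]'; python3 -m pendant '[0,0,-0.1,0,-0.8,0,0,-0.12,0,-0.8,-0.13,-0.04,0,0,-1,-0.13,-0.04,0,0,-1,0,0,0,0,-1]'
python3 - <<'E'
from h import *
im,c=snap('wrist','w9.png'); s=env.state(); print(s['eef_pos'],s['opening'])
E
```

```text
[595.   81.7  34. ] [681.8  79.4  34. ]
t: 14.18
eef_pos: [636.9, 43.0, 30.9]
tcp_rot: [3.141, 0.0, 1.571]
ft_force: [0.0, -0.6, -0.3]
opening: 0.88
t: 14.8
eef_pos: [604.0, -63.9, 118.9]
tcp_rot: [3.141, 0.0, 1.567]
ft_force: [-0.2, 1.0, 0.6]
opening: 0.996
[604.6 -62.3 118.8] 0.9972645375086148
```

View pics/w9.png

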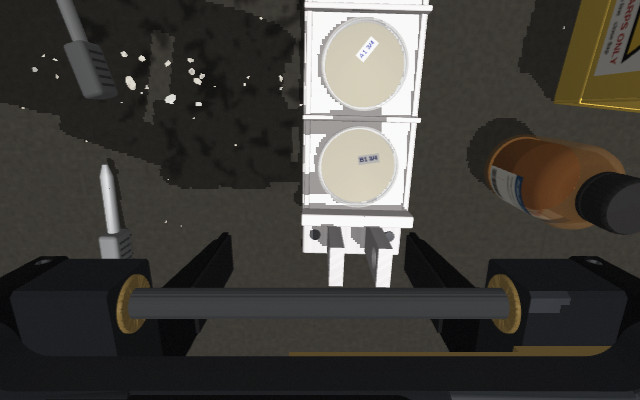

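Both dishes sit flat in the middle and right wells. Now the third dish, near (451,-294).

```bash
python3 -m pendant '[-0.116,-0.076,0,0,-1,-0.116,-0.077,0,0,-1,-0.116,-0.077,0.0,0,-1,-0.116,-0.077,0,0,-1,-0.116,-0.076,0,0,-1,0,0,0.13,0,-1,0,0,0.01,0,-1,0,0,0,0,-1]'
python3 - <<'E'
from h import *
im,c=snap('wrist','w10.png'); s=env.state(); print(s['eef_pos'],s['opening'])
print(proj(c,[451.2,-294,13]))
E
```

```text
t: 15.85
eef_pos: [452.5, -292.3, 63.2]
tcp_rot: [-3.142, -0.0, 1.572]
ft_force: [0.6, 0.2, 0.4]
opening: 0.997
[ 452.7 -292.5   63.7] 0.9985116120586364
[[317.1 225.5]]
```

View pics/w10.png

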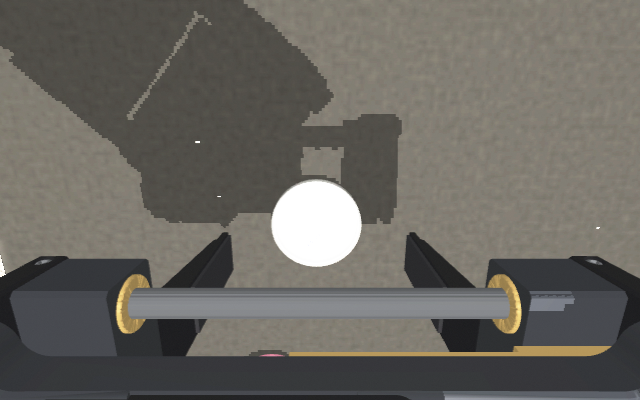

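```bash
python3 -m pendant '[-0.002,-0.005,0.1,0,-1,0,0,0.046,0,-1,0,0,0,0,-1,0,0,0,0,1,0,0,0,0,1,0,0,0,0,1,0,0,0,0,1,0,0,0,0,1]'; python3 -m pendant '[0,0,0,0,1,0,0,-0.08,0,1,0,0,-0.13,0,1,0.12,0.05,-0.06,0,1]'
```

```text
t: 16.9
eef_pos: [449.8, -293.9, 4.5]
tcp_rot: [3.141, 0.0, 1.571]
ft_force: [-1.0, 0.8, 5.6]
opening: 0.651
t: 17.4
eef_pos: [470.0, -247.6, 114.4]
tcp_rot: [3.139, 0.002, 1.567]
ft_force: [1.8, 1.1, -0.4]
opening: 0.649
```

```bash
python3 -m pendant '[0.113,0.053,0,0,1,0.113,0.053,0,0,1,0.113,0.053,0,0,1,0.113,0.053,0,0,1,0.113,0.053,0,0,1,0.113,0.053,0,0,1,0.113,0.053,0,0,1,0.115,0.052,0,0,1,0,0,0.08,0,1,0,0,0,0,1]'
python3 -m pendant '[0,0,0,0,1]'
python3 - <<'E'
from h import *
im,c=snap('wrist','w11.png'); s=env.state(); print(s['eef_pos'],s['opening'])
E
```

```text
t: 18.65
eef_pos: [637.4, 116.9, 78.0]
tcp_rot: [-3.137, 0.0, 1.572]
ft_force: [0.1, 0.2, 0.0]
opening: 0.649
t: 18.77
eef_pos: [639.0, 116.1, 80.8]
tcp_rot: [3.141, 0.0, 1.57]
ft_force: [0.2, -1.1, -0.4]
opening: 0.646
[639.2 116.   81.2] 0.6519870236407667
```

View pics/w11.png

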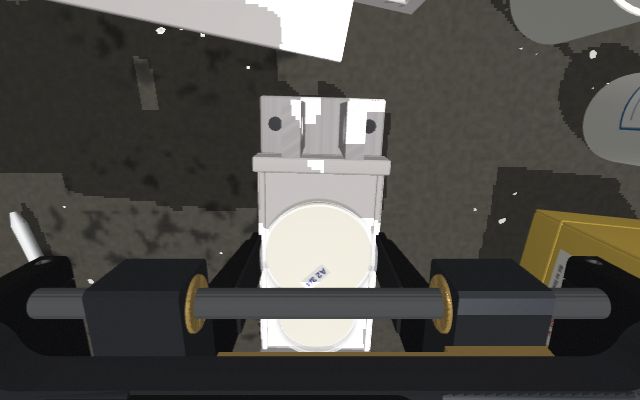

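```bash
python3 - <<'E'
from h import *
c=cam('wrist',env.state()); print(onz(c,(253,158),42),onz(c,(390,160),42),onz(c,(265,172),42),onz(c,(380,174),42))
E
python3 -m pendant '[0.0,0.001,0.09,0,1,0,0,0.035,0,1,0,0,0,0,1,0,0,0,0,1,0,0,0,0,-0.8,0,0,0,0,-0.8,0,0,0,0,-0.8]'; python3 -m pendant '[0,0,-0.1,0,-0.8,0,0,-0.12,0,-0.8,-0.13,0,-0.03,0,-1,-0.08,0,0,0,-1,0,0,0,0,-1]'
python3 - <<'E'
from h import *
im,c=snap('wrist','w12.png'); s=env.state(); print(s['eef_pos'],s['opening'])
E
```

```text
[598.1 162.8  42. ] [683.7 161.5  42. ] [605.2 154.   42. ] [677.9 152.6  42. ]
t: 19.7
eef_pos: [639.3, 116.6, 30.5]
tcp_rot: [3.141, -0.0, 1.571]
ft_force: [-0.4, 0.9, -0.6]
opening: 0.883
t: 20.32
eef_pos: [639.3, 30.7, 130.5]
tcp_rot: [3.141, 0.0, 1.568]
ft_force: [0.6, 0.4, 0.5]
opening: 1.0
[639.2  32.  130.3] 0.9977241534091132
```

View pics/w12.png

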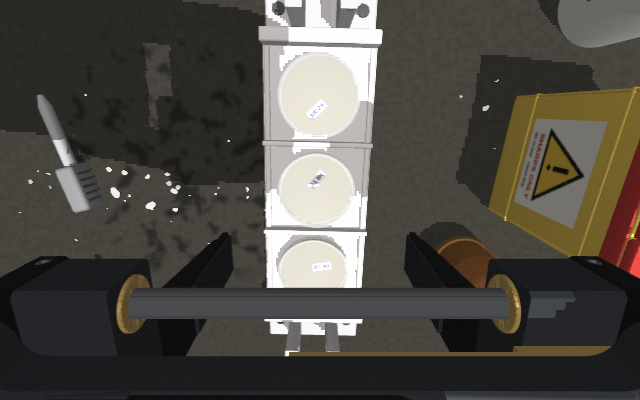

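All three dishes lie flat in their wells. Before fetching the cover I go up for an overview of the case to fix its pose exactly.

```bash
python3 -m pendant '[-0.02,0,-0.12,0,-1,-0.02,0,-0.12,0,-1,-0.02,0,-0.12,0,-1,0,0,-0.06,0,-1,0,0,0,0,-1,0,0,0,0,-1,0,0,0,0,-1]'
python3 - <<'E'
from h import *
im,c=snap('wrist','w13.png',(200,0,440,290),3); s=env.state(); print(s['eef_pos'],s['opening'],s['tcp_rot'])
np.savez('w13.npz',im=im,K=c[0],V=c[1])
E
```

```text
t: 21.25
eef_pos: [638.9, 9.0, 296.5]
tcp_rot: [-3.139, -0.0, 1.571]
ft_force: [-0.1, 0.2, 0.4]
opening: 1.0
[639.    8.9 296.8] 1.0022284900172749 [-3.1 -0.   1.6]
```

View pics/w13.png

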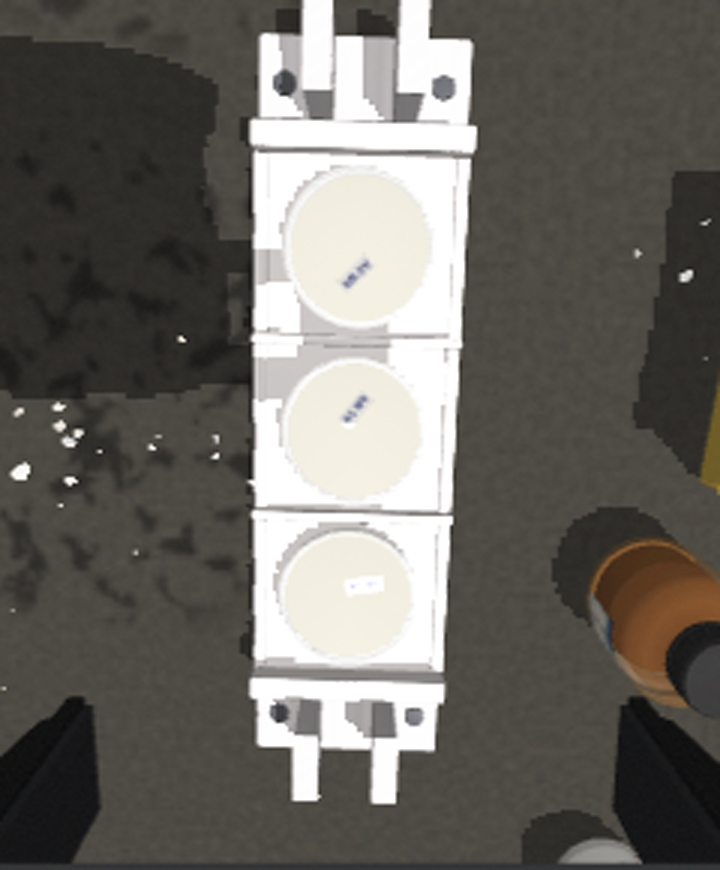

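```bash
python3 - <<'E'
from h import *
d=np.load('w13.npz'); c=(d['K'],d['V'])
g=lambda X,Y,z: onz(c,(200+X/3,Y/3),z)
B=[g(262,34,8),g(472,41,8),g(258,748,8),g(436,750,8)]
for b in B: print('base',b)
D=[g(252,339,34),g(460,343,34),g(252,513,34),g(452,516,34)]
for b in D: print('div',b)
print('centre base',np.mean(B,0),'div',np.mean(D,0))
t=(B[0]+B[1])/2-(B[2]+B[3])/2; print(np.hypot(*t[:2]),np.arctan2(-t[0],t[1])); t=B[1]-B[0]+B[3]-B[2]; print(np.hypot(*t[:2])/2,np.arctan2(t[1],t[0]))
t=(D[0]+D[1])/2-(D[2]+D[3])/2; print(np.hypot(*t[:2]),np.arctan2(-t[0],t[1])); t=D[1]-D[0]+D[3]-D[2]; print(np.arctan2(t[1],t[0]))
# cheek tops z=72: right clevis front cheek (293..319, 802), rear (371..397,803) ; left cheeks
print('cheek', g(306,802,72),g(384,803,72))
# fit
from scipy.optimize import least_squares
obj=np.array([[-44,158,8],[44,158,8],[-44,-158,8],[44,-158,8]],float); uv=np.array([[262,34],[472,41],[258,748],[436,750]])/3.+[200,0]
def f(p):
    R=Rot.from_euler('z',p[2]).as_matrix(); return (proj(c,obj@R.T+[p[0],p[1],0])-uv).ravel()
r=least_squares(f,[637,42,-.03]);print(r.x,r.fun)
E
```

```text
base [599.7 200.4   8. ]
base [685.5 197.8   8. ]
base [ 590.1 -114.7    8. ]
base [ 677.8 -115.6    8. ]
div [595.   80.3  34. ]
div [681.5  78.8  34. ]
div [593.    7.2  34. ]
div [680.1   5.9  34. ]
centre base [638.3  42.    8. ] div [637.4  43.1  34. ]
314.31715035017044 -0.027514017038453634
86.76961605724334 -0.020016611829822912
73.01416853413994 -0.02293961624394266
-0.01598678496927211
cheek [ 616.9 -111.8   72. ] [ 650.5 -112.2   72. ]
[638.3  41.7  -0. ] [-0.9 -0.4  0.9 -0.5 -0.1  0.3  0.1  1.2]
```

```bash
python3 -m pendant '[0.115,-0.046,0.02,0,-1,0.115,-0.046,0.02,0,-1,0.115,-0.046,0.02,0,-1,0.115,-0.046,0.02,0,-1,0.115,-0.046,0.02,0,-1,0,0,0,0,-1,0,0,0,0,-1,0,0,0,0,-1]'
python3 - <<'E'
from h import *
im,c=snap('wrist','w14.png'); s=env.state(); print(s['eef_pos'],s['opening'],s['tcp_rot'])
np.savez('w14.npz',im=im,K=c[0],V=c[1])
for n in('wrist','scene','side'):
  if n!='wrist': snap(n)
  for t in ['cover_rib','cover']:
    for L in env.landmark_of(t,n): print(n,t,np.array(L['xyz']),L['confidence'])
c=cam('side');print(onz(c,(282,299),20),onz(c,(400,323),20))
E
```

```text
t: 22.3
eef_pos: [547.7, 237.6, 258.1]
tcp_rot: [3.141, 0.0, 1.569]
ft_force: [-0.6, 0.1, -0.2]
opening: 0.994
[547.8 237.6 258.2] 0.9972644223649018 [3.1 0.  1.6]
wrist cover_rib [544.9 288.2  22.4] 0.88
wrist cover [545.1 290.8  -0.5] 0.57
scene cover_rib [546.1 288.8  19. ] 0.68
scene cover_rib [633.7 -31.8  31.5] 0.27
scene cover [545.2 289.   -0.9] 0.72
side cover_rib [546.6 286.7  18.8] 0.92
side cover_rib [618.7 179.9  57.2] 0.53
side cover [542.4 292.    1.6] 0.95
side cover [610.5 -94.1  53.1] 0.55
[685.6 258.2  20. ] [407.6 316.7  20. ]
```

View pics/w14.png

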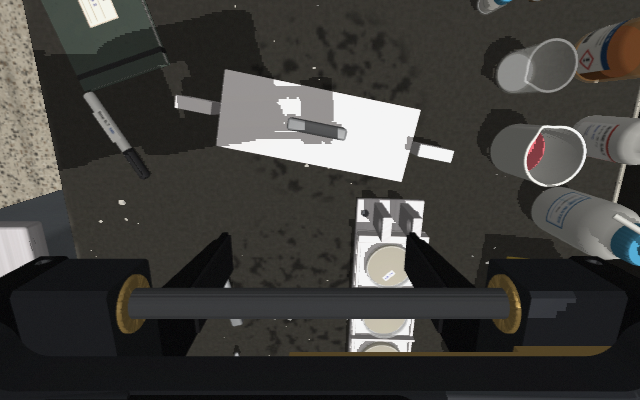

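```bash
python3 - <<'E'
from h import *
d=np.load('w14.npz'); c=(d['K'],d['V']); im=d['im']
cv2.imwrite('pics/w14c.png',cv2.resize(im[55:195,165:465,::-1],None,fx=2.6,fy=2.6,interpolation=cv2.INTER_CUBIC))
uv=np.array([(223,69),(420,110),(402,181),(217,146)],float)
B=[onz(c,u,6) for u in uv]; print(*B)
from scipy.optimize import least_squares
obj=np.array([[46,-120,6],[46,120,6],[-46,120,6],[-46,-120,6]],float)
def f(p):
    R=Rot.from_euler('z',p[2]).as_matrix(); return (proj(c,obj@R.T+[p[0],p[1],0])-uv).ravel()
r=least_squares(f,[545,290,-1.77]);print(r.x,np.degrees(r.x[2]),r.fun)
r=least_squares(f,[545,290,1.37]);print(r.x,np.degrees(r.x[2]),r.fun)
E
```

```text
[435.4 359.1   6. ] [670.9 312.4   6. ] [654.8 224.5   6. ] [421.  269.3   6. ]
[545.1 285.9  -1.8] -101.49021147531246 [ -7.8  80.7 -19.4  76.8  18.4 -66.5   7.3 -73.1]
[545.1 285.9   4.5] 258.5082556222226 [ -7.8  80.7 -19.4  76.8  18.4 -66.5   7.3 -73.1]
```

View pics/w14c.png

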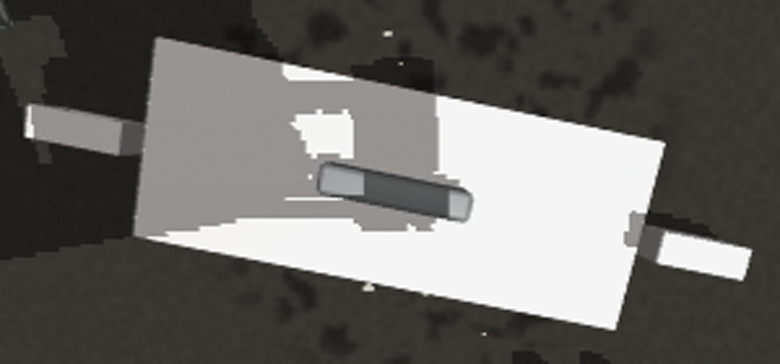

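```bash
python3 -m pendant '[0.134,-0.006,0,0,-1,0,0,0.04,-0.055,-1,0,0,0.04,-0.055,-1,0,0,0.04,-0.055,-1,0,0,0.04,-0.055,-1,0,0,0.04,-0.055,-1,0,0,0.04,-0.055,-1,0,0,0.04,-0.055,-1,0,0,0.04,-0.054,-1,0,0,0,0,-1]'
python3 -m pendant '[0,0,0,0,-1,0,0,0,0,-1,0,0,0,0,-1]'
python3 - <<'E'
from h import *
im,c=snap('wrist','w15.png'); s=env.state(); print(s['eef_pos'],s['opening'],np.degrees(s['tcp_rot']),s['joints'])
np.savez('w15.npz',im=im,K=c[0],V=c[1])
E
```

```text
t: 24.0
eef_pos: [544.4, 292.0, 129.3]
tcp_rot: [-3.141, -0.002, 2.949]
ft_force: [-0.4, -0.5, 0.5]
opening: 1.001
t: 24.38
eef_pos: [545.0, 292.3, 130.7]
tcp_rot: [3.141, 0.001, 2.949]
ft_force: [-0.4, -0.8, 0.1]
opening: 0.999
[544.9 292.3 130.6] 0.9996872622454934 [180.   0. 169.] [ 0.4  0.6  1.7 -0.   0.9 -1. ]
```

View pics/w15.png

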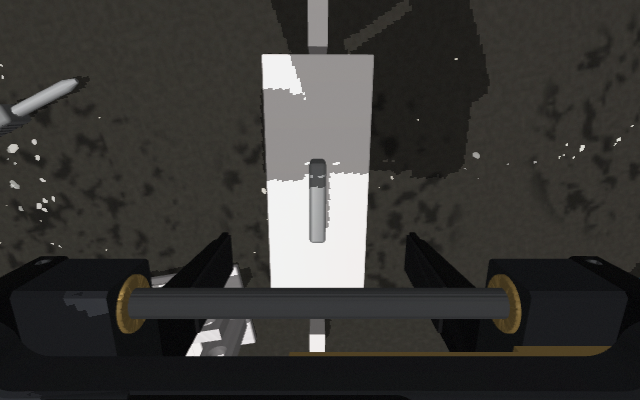

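```bash
python3 - <<'E'
from h import *
d=np.load('w15.npz'); c=(d['K'],d['V']); s=env.state()
a=onz(c,(318,160),33);b=onz(c,(317,241),33)
R=Rtool(s); 
print(a,b,'mid',(a+b)/2,'len',np.hypot(*(a-b)[:2]))
for p in ((a+b)/2,): print('tool offset',R.T@(p-s['eef_pos']))
# plate far edge
e=(onz(c,(262,55),6)+onz(c,(374,55),6))/2; ti=(onz(c,(308,45),3)); print('plate edge tool',R.T@(e-s['eef_pos']), np.hypot(*(onz(c,(262,55),6)-onz(c,(374,55),6))[:2]))
L=env.landmark_of('cover_rib','wrist'); 
for l in L: print(R.T@(np.array(l['xyz'])-s['eef_pos']),l['xyz'],l['confidence'])
L=env.landmark_of('cover','wrist'); 
for l in L: print(R.T@(np.array(l['xyz'])-s['eef_pos']),l['xyz'],l['confidence'])
E
```

```text
[508.8 299.6  33. ] [576.9 285.4  33. ] mid [542.9 292.5  33. ] len 69.55275540529219
tool offset [ 2.1 -0.2 97.6]
plate edge tool [118.4   0.2 124.5] 90.94746770844354
[  0.7  -5.4 109.2] [543.3, 287.1, 21.4] 0.66
[ -2.   -0.8 132.7] [546.8, 291.1, -2.1] 0.92
```

```bash
python3 -m pendant '[0,0,0.12,0,0.2,0,0,0.1,0,0.2,0,0,0.06,0,0.2,0,0,0.02,0,0.2,0,0,0,0,0.2]'; python3 -m pendant '[0,0,0,0,0.2,0,0,0,0,1,0,0,0,0,1,0,0,0,0,1]'; python3 -m pendant '[0,0,0,0,1,0,0,0,0,1]'
```

```text
t: 25.15
eef_pos: [545.0, 292.3, 10.3]
tcp_rot: [-3.142, 0.0, 2.95]
ft_force: [0.5, -0.1, 0.2]
opening: 0.531
t: 25.65
eef_pos: [544.9, 292.2, 10.5]
tcp_rot: [3.141, 0.0, 2.95]
ft_force: [-0.8, 3.0, 4.7]
opening: 0.143
t: 25.9
eef_pos: [544.9, 292.2, 10.5]
tcp_rot: [3.141, 0.0, 2.95]
ft_force: [-2.2, -2.4, 5.9]
opening: 0.146
```

```bash
python3 -m pendant '[0,0,-0.05,0,1,0,0,-0.1,0,1,0,0,-0.12,0,1,0,0,-0.03,0,1,0,0,0,0,1]'
python3 - <<'E'
from h import *
im,c=snap('wrist','w16.png'); s=env.state(); print(s['eef_pos'],s['opening'],np.degrees(s['tcp_rot']))
snap('side','sd16.png',(220,150,460,360),3.2)
E
```

```text
t: 26.52
eef_pos: [544.6, 292.2, 129.7]
tcp_rot: [-3.142, 0.0, 2.95]
ft_force: [1.0, -0.4, -3.7]
opening: 0.148
[544.2 292.  128.7] 0.1439326928809993 [-179.9   -0.1  169. ]
```

View pics/w16.png

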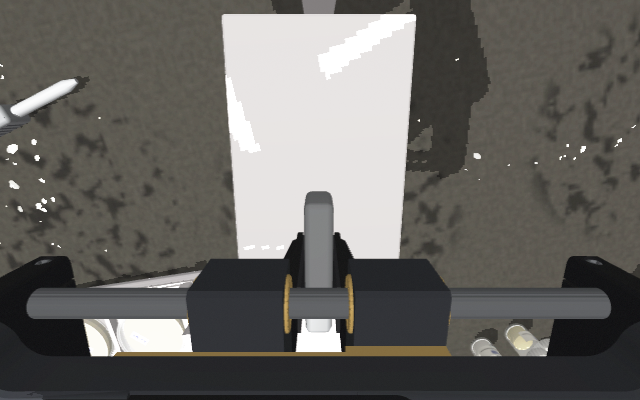

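View pics/sd16.png

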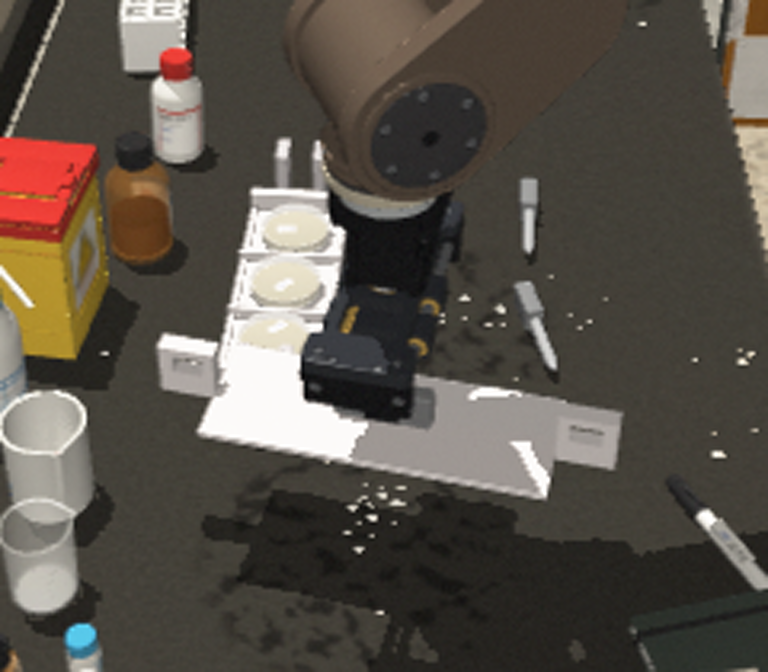

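```bash
python3 - <<'E'
from h import *
s=env.state(); c=cam('wrist',s); R=Rtool(s); z=s['eef_pos'][2]-4.5
for uv in [(222,14.5),(415,14.5),(239,259),(400,259)]: print(R.T@(onz(c,uv,z)-s['eef_pos']))
E
python3 -m pendant '[0,0,0,0.056,1,0,0,0,0.056,1,0,0,0,0.056,1,0,0,0,0.056,1,0,0,0,0.056,1,0,0,0,0.056,1,0,0,0,0.056,1,0,0,0,0.055,1,0,0,0,0,1,0,0,0,0,1]'
```

```text
[118.8 -44.6   4.8]
[118.8  45.6   4.7]
[ -5.6 -44.5   4.6]
[-5.5 46.7  4.4]
t: 27.88
eef_pos: [544.5, 292.1, 129.2]
tcp_rot: [-3.14, 0.001, 1.549]
ft_force: [0.6, 0.0, -3.0]
opening: 0.144
```

```bash
python3 -m pendant '[-0.123,0.049,0,0,1,-0.123,0.049,0,0,1,-0.123,0.049,0,0,1,-0.123,0.049,0,0,1,-0.124,0.049,0,0,1,0,0,0,0,1,0,0,0,0,1,0,0,0,0,1]'
python3 - <<'E'
from h import *
im,c=snap('wrist','w17.png'); s=env.state(); print(s['eef_pos'],s['opening'],np.degrees(s['tcp_rot']))
snap('side','sd17.png',(240,140,380,320),4);snap('scene','sc17.png',(200,120,380,240),4)
print(env.state()['eef_pos'])
E
```

```text
t: 28.88
eef_pos: [636.2, 44.5, 130.1]
tcp_rot: [-3.141, -0.0, 1.548]
ft_force: [-0.0, -0.7, -3.6]
opening: 0.144
[636.3  44.6 130.1] 0.14206364154873777 [-180.    -0.    88.7]
[636.4  44.4 130.2]
```

View pics/w17.png

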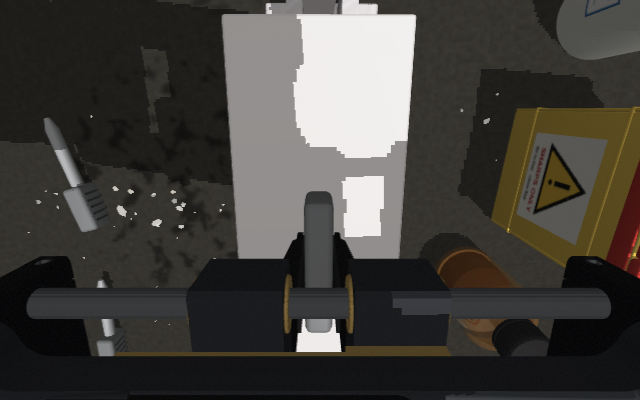

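View pics/sd17.png

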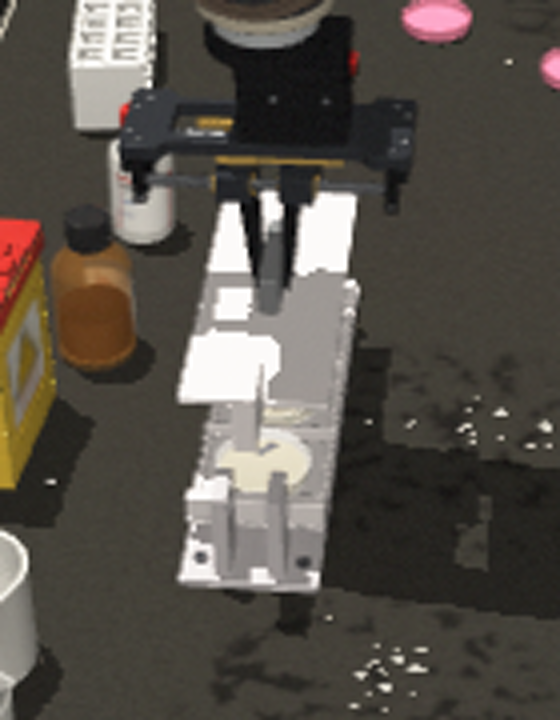

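View pics/sc17.png

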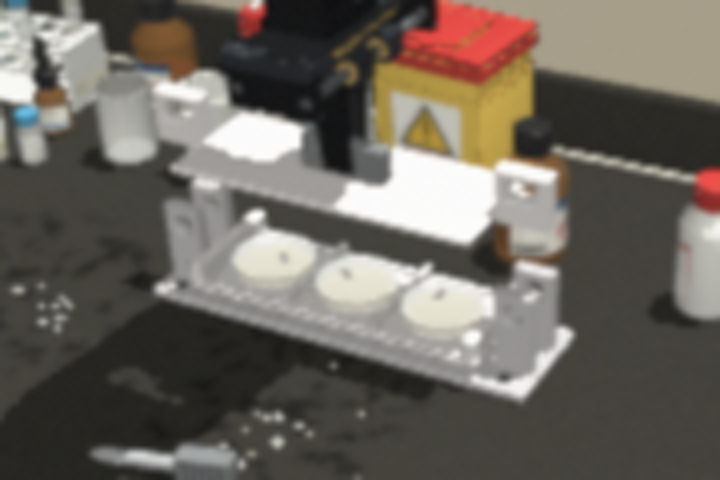

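```bash
python3 -m pendant '[-0.002,0.0025,0.08,0,1,0,0,0.025,0,1,0,0,0,0,1,0,0,0,0,1,0,0,0,0,1]'
cat >> h.py <<'E'
def boxpts(x0,x1,y0,y1,z0,z1): return np.array([[x,y,z] for x in(x0,x1) for y in(y0,y1) for z in(z0,z1)],float)
def wire(o,c,pts,pose,col,off,sc):
    R=Rot.from_euler('z',pose[3]).as_matrix(); p=(proj(c,pts@R.T+np.array(pose[:3]))-off)*sc
    for i in range(8):
        for b in(1,2,4):
            j=i^b
            if j>i: cv2.line(o,tuple(int(v) for v in p[i]),tuple(int(v) for v in p[j]),col,1,cv2.LINE_AA)
CASE=(637.7,42.5,0,-0.026)
def overlay(name,fn,crop,sc,case=CASE,cover=None,im=None,pin=None):
    im,c=snap(name); off=np.array(crop[:2]); o=cv2.resize(im[crop[1]:crop[3],crop[0]:crop[2],::-1],None,fx=sc,fy=sc,interpolation=cv2.INTER_CUBIC)
    for s in(-1,1):
        for x in(-22,12): wire(o,c,boxpts(x,x+10,s*139-15,s*139+15,8,72),case,(0,255,0),off,sc)
    wire(o,c,boxpts(-44,44,-158,158,0,8),case,(0,200,255),off,sc)
    if cover is not None:
        wire(o,c,boxpts(-46,46,-120,120,0,6),cover,(0,0,255),off,sc)
        for s in(-1,1): wire(o,c,boxpts(-7,7,s*140-20,s*140+20,0,40),cover,(255,0,0),off,sc)
    cv2.imwrite('pics/'+fn,o)
E
python3 - <<'E'
from h import *
s=env.state(); p=s['eef_pos']; print(p,s['opening'],s['tcp_rot'])
R=Rtool(s); cc=p+R@np.array([-1.2,0.5,10.5]); cov=(*cc,s['tcp_rot'][2]-np.pi/2); print(cov)
overlay('side','sd18.png',(240,140,380,320),4,cover=cov); overlay('scene','sc18.png',(220,130,360,230),5,cover=cov)
E
```

```text
t: 29.65
eef_pos: [638.0, 42.6, 89.1]
tcp_rot: [3.14, 0.0, 1.546]
ft_force: [-0.9, 0.4, -3.9]
opening: 0.143
[638.   42.6  89.1] 0.14296549880202078 [3.1 0.  1.5]
(np.float64(638.4352269521206), np.float64(41.41893192464876), np.float64(78.5549193188048), np.float64(-0.02500966326595755))
```

View pics/sd18.png

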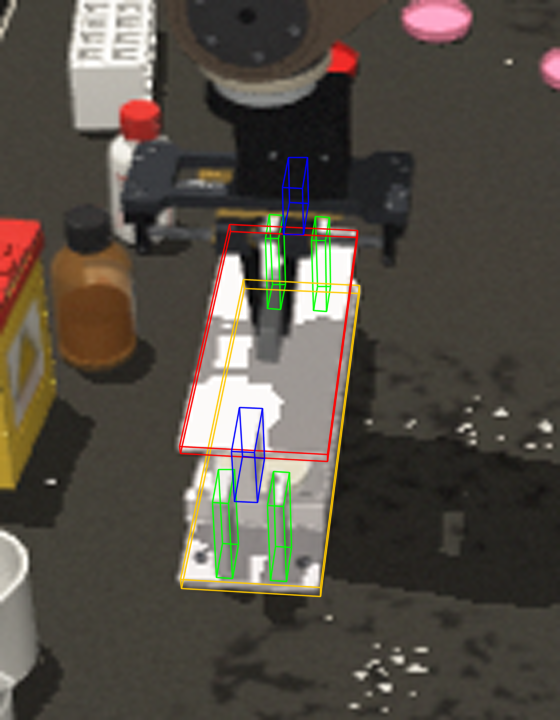

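View pics/sc18.png

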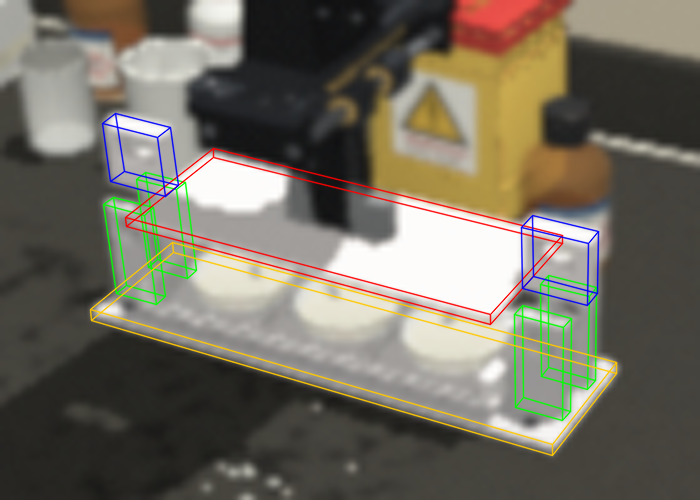

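The model outlines for the case and the held cover match both pictures to about 1 px, so the tongues sit above the cheek gaps. Lowering now.

```bash
python3 -m pendant '[0.0027,-0.0018,0.02,0,1,0,0,0.025,0,1,0,0,0.02,0,1,0,0,0.015,0,1,0,0,0,0,1,0,0,0,0,1]'
```

```text
t: 30.5
eef_pos: [637.1, 43.7, 56.4]
tcp_rot: [3.141, -0.0, 1.546]
ft_force: [0.4, 1.1, -3.2]
opening: 0.149
```

```bash
python3 -m pendant '[0,0,0.01,0,1,0,0,0,0,1,0,0,0,0,1]';python3 -m pendant '[0,0,0.01,0,1,0,0,0,0,1,0,0,0,0,1]';python3 -m pendant '[0,0,0.01,0,1,0,0,0,0,1,0,0,0,0,1]'
```

```text
t: 30.88
eef_pos: [636.9, 43.7, 52.2]
tcp_rot: [3.141, 0.0, 1.546]
ft_force: [-0.0, -0.4, -3.5]
opening: 0.148
t: 31.25
eef_pos: [637.2, 43.7, 48.5]
tcp_rot: [3.141, 0.0, 1.546]
ft_force: [0.3, 0.6, 1.9]
opening: 0.147
t: 31.62
eef_pos: [637.2, 43.7, 44.4]
tcp_rot: [3.141, 0.0, 1.546]
ft_force: [0.3, 0.4, 2.8]
opening: 0.145
```

```bash
python3 - <<'E'
from h import *
s=env.state(); p=s['eef_pos']; print(p,s['opening'],s['tcp_rot'],s['ft_force'])
R=Rtool(s); cc=p+R@np.array([-1.2,0.5,10.5]); cov=(*cc,s['tcp_rot'][2]-np.pi/2); print(cov)
overlay('side','sd19.png',(240,140,380,320),4,cover=cov); overlay('scene','sc19.png',(220,130,360,230),5,cover=cov)
snap('scene','sc19b.png',(220,130,360,230),5); snap('wrist','w19.png')
E
```

```text
[637.2  43.7  44.4] 0.14540570588702575 [3.1 0.  1.5] [0.3 0.4 2.8]
(np.float64(637.66092490542), np.float64(42.525237756684994), np.float64(33.90769551442418), np.float64(-0.025043284086579742))
```

View pics/sc19.png

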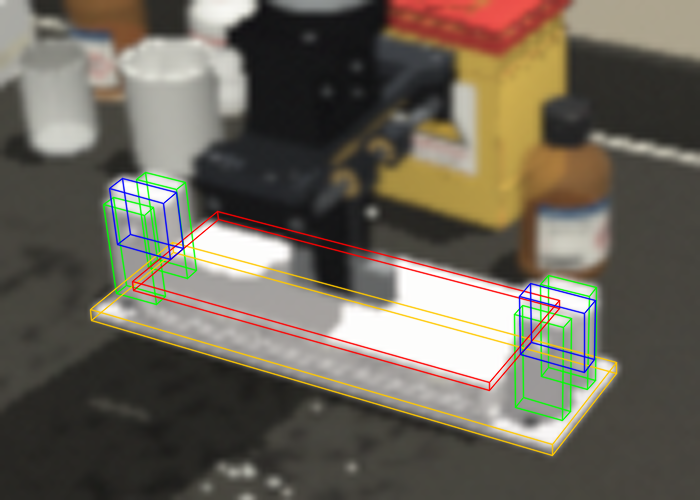

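View pics/sc19b.png

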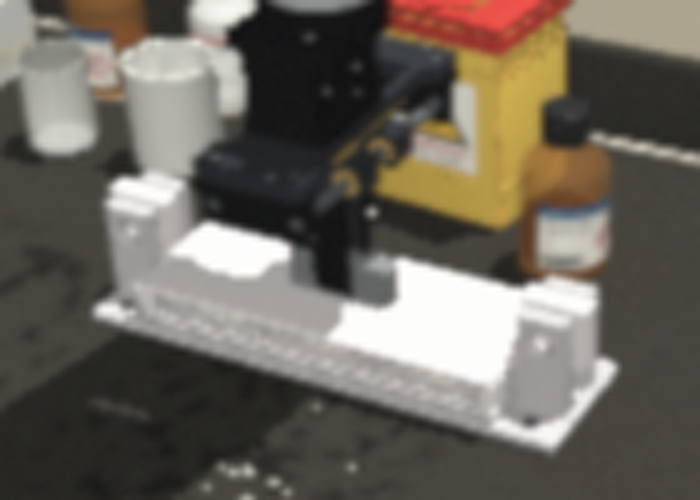

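View pics/w19.png

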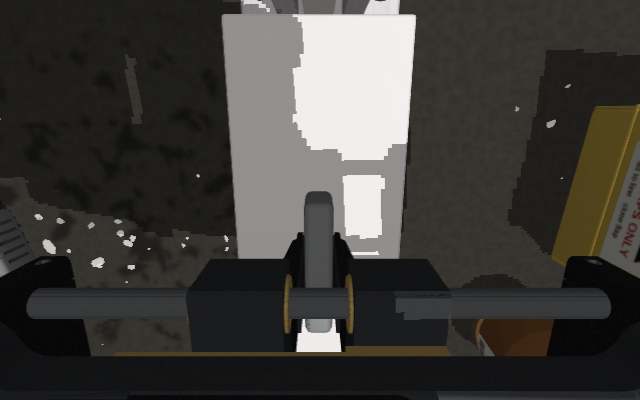

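```bash
python3 -m pendant '[0,0,0.008,0,1,0,0,0,0,1,0,0,0,0,1]';python3 -m pendant '[0,0,0.006,0,1,0,0,0,0,1,0,0,0,0,1]'
```

```text
t: 32.2
eef_pos: [637.2, 43.7, 41.1]
tcp_rot: [3.141, -0.0, 1.546]
ft_force: [2.8, 0.2, 4.0]
opening: 0.143
t: 32.58
eef_pos: [637.2, 43.7, 40.2]
tcp_rot: [3.14, 0.0, 1.546]
ft_force: [-2.4, 0.6, 18.5]
opening: 0.146
```

```bash
python3 -m pendant '[0,0,0.003,0,1,0,0,0,0,1,0,0,0,0,1]';python3 -m pendant '[0,0,-0.004,0,1,0,0,0,0,0.5,0,0,0,0,0.5,0,0,0,0,0.5,0,0,0,0,0.5]'; python3 -m pendant '[0,0,-0.08,0,0.3,0,0,-0.1,0,0,0,0,-0.1,0,-0.5,0,0,0,0,-0.5]'
python3 - <<'E'
from h import *
s=env.state(); p=s['eef_pos']; print(p,s['opening'],s['tcp_rot'],s['ft_force'])
cov=(637.7,42.5,30,-0.025)
overlay('side','sd20.png',(240,140,380,320),4,cover=cov); overlay('scene','sc20.png',(220,130,360,230),5,cover=cov)
snap('scene','sc20b.png',(220,130,360,230),5); snap('wrist','w20.png')
E
```

```text
t: 32.95
eef_pos: [637.2, 43.7, 40.2]
tcp_rot: [3.14, 0.0, 1.546]
ft_force: [-7.3, 0.2, 30.5]
opening: 0.144
t: 33.58
eef_pos: [636.7, 43.7, 38.7]
tcp_rot: [-3.141, 0.0, 1.546]
ft_force: [-0.6, -0.6, -0.5]
opening: 0.25
t: 34.08
eef_pos: [638.1, 43.7, 153.9]
tcp_rot: [3.136, 0.0, 1.546]
ft_force: [-0.2, 0.1, -0.3]
opening: 0.614
[638.1  43.7 153.9] 0.6144645355984086 [3.1 0.  1.5] [-0.2  0.1 -0.3]
```

View pics/sc20.png

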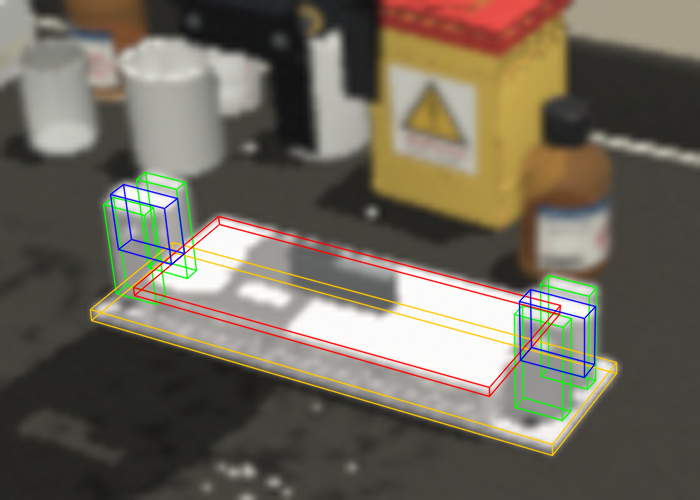

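View pics/sc20b.png

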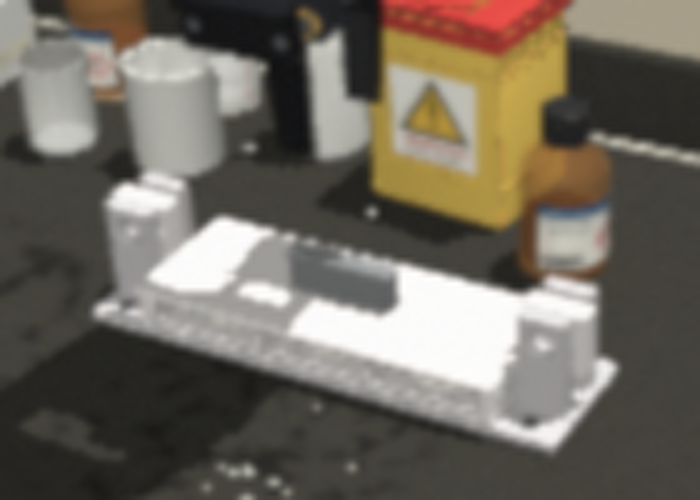

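View pics/w20.png

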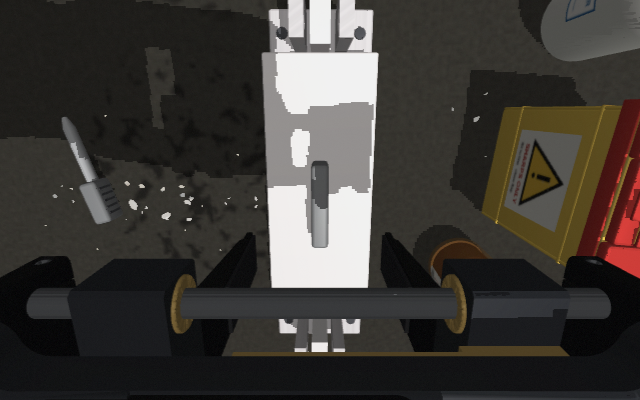

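The cover is seated and fully sunk: the pose is right, and the force jumped only at a height matching 12 mm of travel. Next is pin A, whose block is near (428,40) with the tip towards +y.

```bash
python3 -m pendant '[0,-0.131,0,0,-0.5,0,-0.131,0,0,-0.5,0,-0.131,0.06,-0.04,-0.5,0,-0.131,0.07,-0.043,-0.5,0,0,0,0,-0.5,0,0,0,0,-0.5,0,0,0,0,-0.5]'
python3 - <<'E'
from h import *
im,c=snap('wrist','w21.png'); s=env.state(); print(s['eef_pos'],s['opening'],s['tcp_rot'],np.degrees(s['tcp_rot'][2]))
np.savez('w21.npz',im=im,K=c[0],V=c[1])
for t in ['pin_a_grip','pin_a_tip']:
  for l in env.landmark_of(t,'wrist'): print(t,np.array(l['xyz']),l['confidence'],proj(c,l['xyz'])[0])
E
```

```text
t: 35.15
eef_pos: [428.9, 42.4, 99.1]
tcp_rot: [3.14, 0.0, 1.806]
ft_force: [-0.4, 0.8, 0.0]
opening: 0.749
[428.7  42.4  99.1] 0.7508115819246538 [3.1 0.  1.8] 103.47287203823497
pin_a_grip [428.   40.1  11.6] 0.77 [316.8 210.3]
pin_a_tip [408.  120.1  18.9] 0.73 [315.5 102.9]
```

View pics/w21.png

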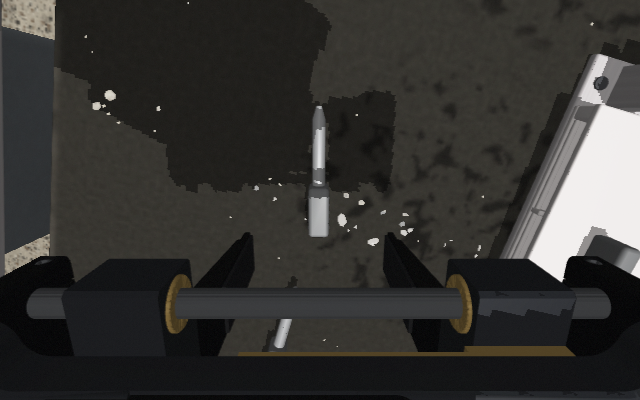

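```bash
python3 - <<'E'
from h import *
d=np.load('w21.npz'); c=(d['K'],d['V']); s=env.state(); R=Rtool(s)
cv2.imwrite('pics/w21c.png',cv2.resize(d['im'][90:250,270:370,::-1],None,fx=4,fy=3.6,interpolation=cv2.INTER_NEAREST))
t=lambda uv,z: R.T@(onz(c,uv,z)-s['eef_pos'])
print(t((319,105),12),t((319,187),24),t((319,237),24),t((309,215),24),t((329,215),24))
E
```

```text
[78.9  0.8 87. ] [19.9  0.8 75. ] [-20.2   0.9  75.1] [-2.1 -6.8 75. ] [-2.1  8.5 75.1]
```

View pics/w21c.png

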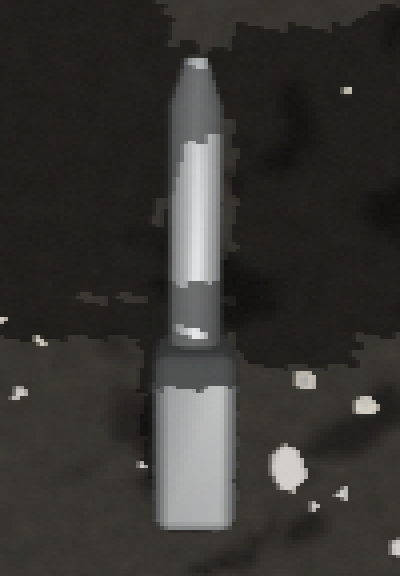

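```bash
python3 -m pendant '[0,0.002,0.1,0,-0.4,0,0,0.1,0,-0.4,0,0,0.04,0,-0.4,0,0,0,0,-0.4,0,0,0,0,-0.4]'; python3 -m pendant '[0,0,0,0,1,0,0,0,0,1,0,0,0,0,1,0,0,0,0,1,0,0,0,0,1,0,0,0,0,1]';python3 -m pendant '[0,0,-0.05,0,1,0,0,-0.1,0,1,0,0,-0.1,0,1,0,0,0,0,1]'
python3 - <<'E'
from h import *
im,c=snap('wrist','w22.png'); s=env.state(); print(s['eef_pos'],s['opening'],s['tcp_rot'],np.degrees(s['tcp_rot'][2]))
E
```

```text
t: 35.92
eef_pos: [428.7, 42.6, 3.2]
tcp_rot: [3.141, 0.0, 1.806]
ft_force: [0.4, -0.0, 0.0]
opening: 0.7
t: 36.67
eef_pos: [428.4, 42.6, 3.0]
tcp_rot: [3.141, 0.0, 1.806]
ft_force: [0.0, -0.1, 0.6]
opening: 0.165
t: 37.17
eef_pos: [429.4, 42.6, 105.0]
tcp_rot: [3.137, 0.001, 1.806]
ft_force: [0.5, 0.5, -0.1]
opening: 0.167
[428.7  42.6 103.6] 0.16696313870337243 [3.1 0.  1.8] 103.50131066878146
```

View pics/w22.png

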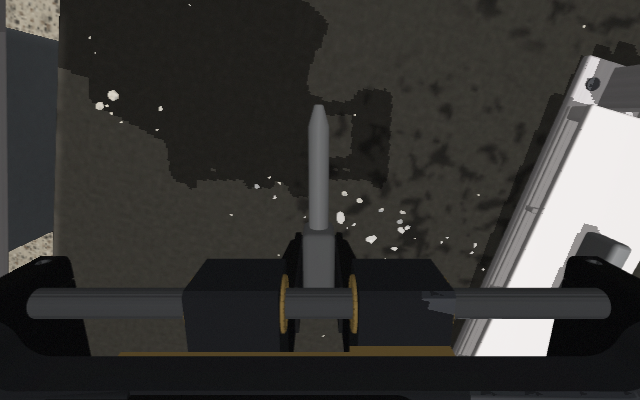

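```bash
python3 - <<'E'
from h import *
s=env.state(); c=cam('wrist',s); R=Rtool(s)
for z in(-12,-9,-6): print(proj(c,s['eef_pos']+R@np.array([79.5,0.5,z])))
E
python3 -m pendant '[0.098,0.088,0,0,1,0.098,0.088,0,0,1,0.098,0.087,0,0.04,1,0,0,0,0.058,1,0,0,0,0.058,1,0,0,0,0.058,1,0,0,0,0.058,1,0,0,0,0.058,1,0,0,0,0.058,1,0,0,0,0.058,1]'
python3 -m pendant '[0,0,0,0.058,1,0,0,0,0.058,1,0,0,0,0.058,1,0,0,0,0.022,1,0,0,0,0,1,0,0,0,0,1]'
python3 - <<'E'
from h import *
im,c=snap('wrist','w23.png'); s=env.state(); print(s['eef_pos'],s['opening'],s['tcp_rot'],np.degrees(s['tcp_rot'][2]),s['joints'])
E
```

```text
[[320.1 101.8]]
[[320.1 101.9]]
[[320.1 102. ]]
t: 38.48
eef_pos: [502.5, 181.3, 101.1]
tcp_rot: [-3.141, 0.003, 0.399]
ft_force: [0.6, 0.2, -1.4]
opening: 0.169
t: 39.22
eef_pos: [502.9, 181.4, 102.1]
tcp_rot: [3.141, 0.001, -0.209]
ft_force: [0.0, 0.8, -1.3]
opening: 0.165
[503.  181.4 102.3] 0.16765076645817686 [ 3.1  0.  -0.2] -11.990229011848145 [ 0.2  0.5  1.9 -0.   0.7  2. ]
```

View pics/w23.png

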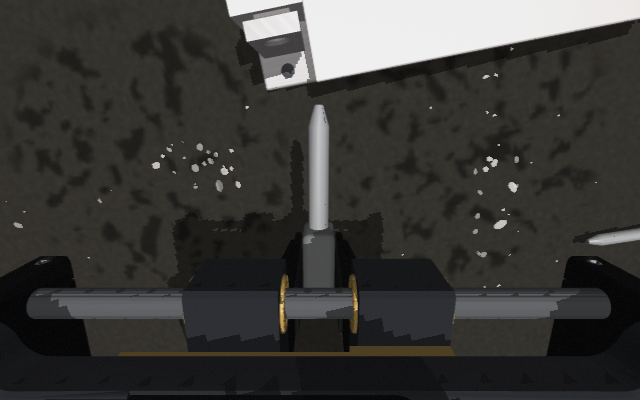

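```bash
python3 -m pendant '[0,0,0.05,-0.0583,1,0,0,0.05,0,1,0,0,0.038,0,1,0,0,0,0,1,0,0,0,0,1,0,0,0,0,1]'
python3 - <<'E'
from h import *
im,c=snap('wrist','w24.png'); s=env.state(); print(s['eef_pos'],s['opening'],s['tcp_rot'],np.degrees(s['tcp_rot'][2]))
np.savez('w24.npz',im=im,K=c[0],V=c[1])
snap('scene','sc24.png',(200,140,300,215),7); snap('side','sd24.png',(280,200,400,300),6)
E
```

```text
t: 40.02
eef_pos: [503.5, 181.6, 48.4]
tcp_rot: [-3.141, -0.001, -0.027]
ft_force: [-0.4, -0.1, -0.0]
opening: 0.168
[503.5 181.6  48.3] 0.16635726832607436 [-3.1 -0.  -0. ] -1.5622425500523678
```

View pics/w24.png

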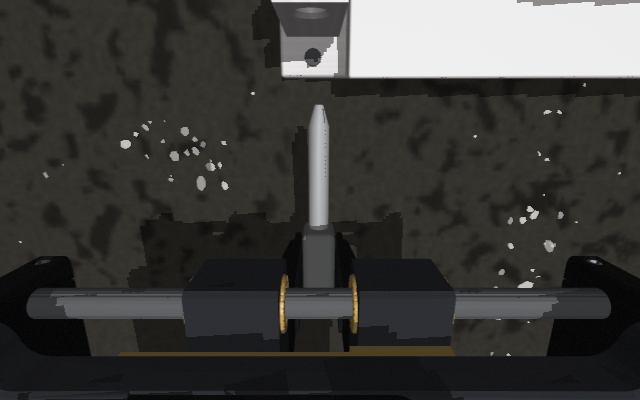

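View pics/sc24.png

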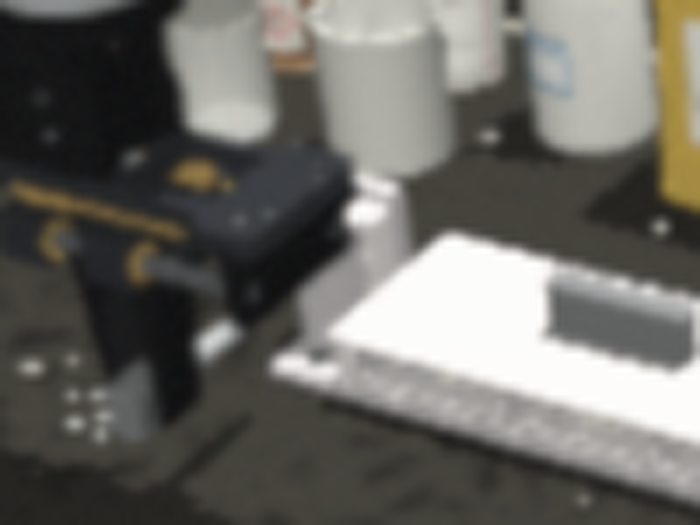

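View pics/sd24.png

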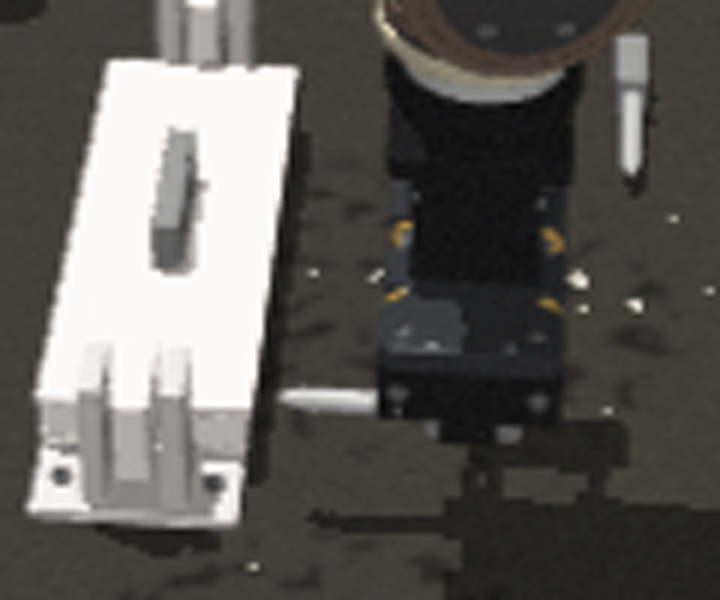

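```bash
python3 - <<'E'
from h import *
d=np.load('w24.npz'); c=(d['K'],d['V'])
cv2.imwrite('pics/w24c.png',cv2.resize(d['im'][0:130,240:380,::-1],None,fx=5,fy=4.5,interpolation=cv2.INTER_NEAREST))
def onx(uv,x):
    o,dd=ray(c,uv); return o+dd*(x-o[0])/dd[0]
print(onx((311,12),619.3))
print(proj(c,[619.3,182.0,56]), proj(c,[[619.3,182-15,8],[619.3,182+15,8],[619.3,182-15,72],[619.3,182+15,72]]))
# base corner
print(proj(c,[637.7-44+158*.026,42.5+158+44*.026,8]))
E
```

```text
[619.3 182.1  56.2]
[[311.3  12.1]] [[339.2  34.8]
 [286.7  36.4]
 [349.1  -0.6]
 [271.8   1.8]]
[[280.8  76.6]]
```

View pics/w24c.png

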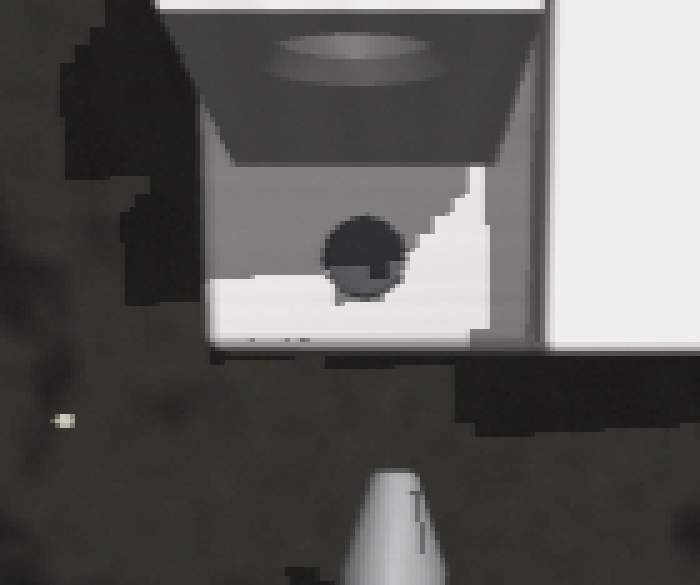

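```bash
python3 - <<'E'
from h import *
d=np.load('w24.npz'); c=(d['K'],d['V'])
for uv in [(319.0,105),(319,222)]: print(onz(c,uv,57.3))
def onx(uv,x):
    o,dd=ray(c,uv); return o+dd*(x-o[0])/dd[0]
print(onx((310.6,13.3),619.3))
L=env.landmark_of('pin_a_tip','scene')
for l in L: print(l['xyz'],l['confidence'])
snap('side')
for l in env.landmark_of('pin_a_tip','side'): print(l['xyz'],l['confidence'])
for l in env.landmark_of('pin_a_tip','wrist'): print('w',l['xyz'],l['confidence'])
print(env.state()['eef_pos'])
E
```

```text
[580.5 179.7  57.3]
[523.6 181.2  57.3]
[619.3 182.3  54.2]
[582.6, 177.9, 54.7] 0.52
[419.9, -108.7, 7.1] 0.45
[583.0, 182.1, 54.5] 0.44
w [578.3, 181.3, 60.8] 0.65
[503.3 181.5  47.9]
```

```bash
python3 -m pendant '[0,-0.0088,0.0025,0,1,0,0,0,0,1,0.05,0,0,0,1,0.045,0,0,0,1,0,0,0,0,1,0,0,0,0,1]'
python3 - <<'E'
from h import *
im,c=snap('wrist','w25.png',(220,0,420,150),4); s=env.state(); print(s['eef_pos'],s['opening'],s['tcp_rot'],s['ft_force'])
snap('side','sd25.png',(280,230,380,300),7)
snap('scene','sc25.png',(200,140,300,215),7)
E
```

```text
t: 41.12
eef_pos: [540.4, 184.0, 46.5]
tcp_rot: [3.141, 0.001, -0.027]
ft_force: [0.3, 0.5, -0.6]
opening: 0.167
[540.5 184.   46.7] 0.1694265029331215 [ 3.1  0.  -0. ] [-1.3 -0.1 -0.3]
```

View pics/w25.png

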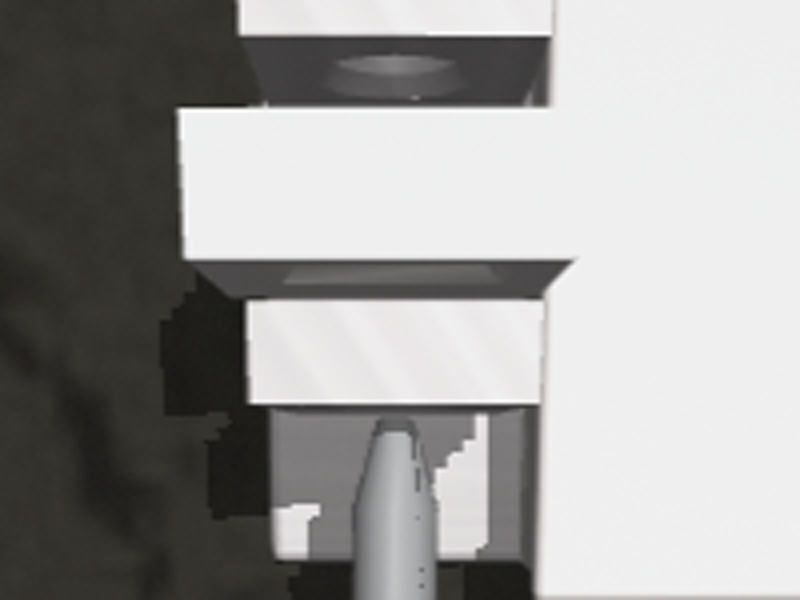

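View pics/sd25.png

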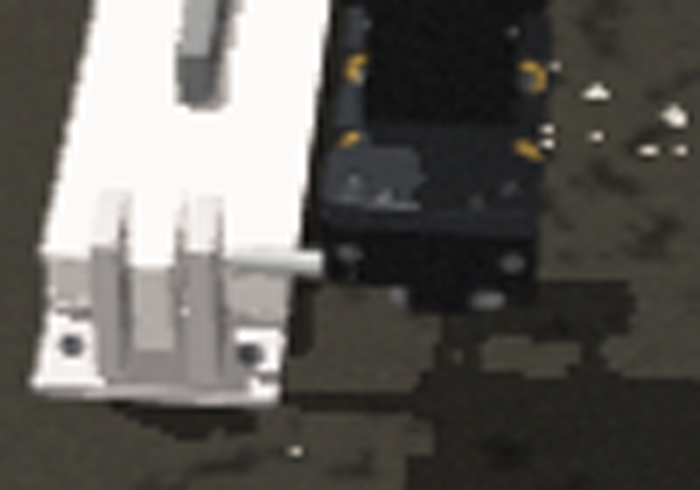

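Seen from above, the pin is lined up with the centre of the cheek and the far hole at column 319. Inserting step by step.

```bash
python3 -m pendant '[0.03,0,0,0,1,0,0,0,0,1,0,0,0,0,1]';python3 -m pendant '[0.03,0,0,0,1,0,0,0,0,1,0,0,0,0,1]'; python3 -m pendant '[0.03,0,0,0,1,0,0,0,0,1,0,0,0,0,1]'
```

```text
t: 41.65
eef_pos: [553.3, 183.6, 46.7]
tcp_rot: [3.142, 0.0, -0.027]
ft_force: [-0.3, 0.3, -1.1]
opening: 0.168
t: 42.02
eef_pos: [565.3, 183.3, 46.7]
tcp_rot: [3.142, 0.0, -0.027]
ft_force: [0.2, -0.7, -0.8]
opening: 0.164
t: 42.4
eef_pos: [577.2, 183.0, 46.7]
tcp_rot: [3.142, 0.0, -0.027]
ft_force: [-0.3, 0.2, 0.1]
opening: 0.166
```

```bash
python3 -m pendant '[0.03,0,0,0,1,0,0,0,0,1,0,0,0,0,1]';python3 -m pendant '[0.02,0,0,0,1,0,0,0,0,1,0,0,0,0,1]'
python3 - <<'E'
from h import *
im,c=snap('wrist','w26.png',(220,0,420,250),3); s=env.state(); print(s['eef_pos'],s['opening'],s['tcp_rot'],s['ft_force'])
E
```

```text
t: 42.78
eef_pos: [589.2, 182.6, 46.7]
tcp_rot: [3.142, 0.0, -0.027]
ft_force: [-0.8, 0.9, -0.4]
opening: 0.17
t: 43.15
eef_pos: [597.2, 182.4, 46.7]
tcp_rot: [3.142, 0.0, -0.027]
ft_force: [-0.2, -0.7, 0.3]
opening: 0.166
[597.2 182.4  46.8] 0.16375634634271818 [ 3.1  0.  -0. ] [-0.2 -0.7 -0.5]
```

View pics/w26.png

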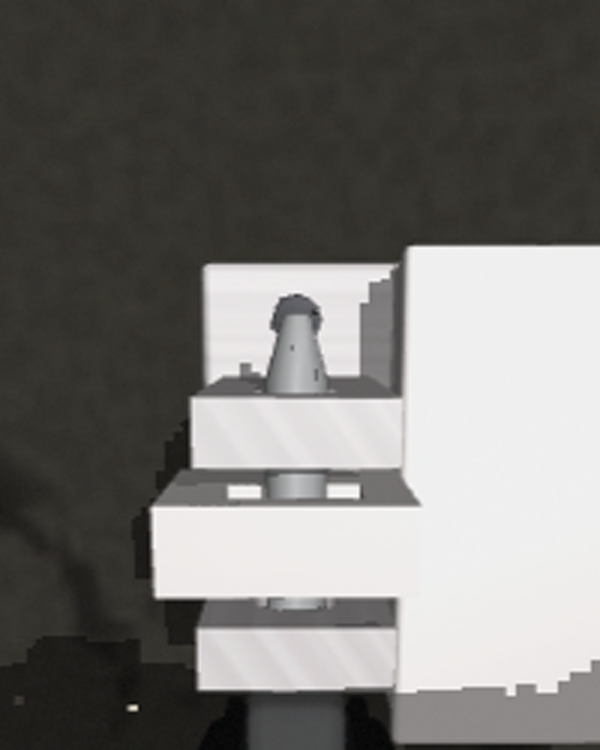

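The pin has passed through cheek, tongue slot and far cheek. I push the last millimetres until I feel contact.

```bash
python3 -m pendant '[0.006,0,0,0,1,0,0,0,0,1,0,0,0,0,1]';python3 -m pendant '[0.005,0,0,0,1,0,0,0,0,1,0,0,0,0,1]'
```

```text
t: 43.58
eef_pos: [599.7, 182.4, 46.8]
tcp_rot: [-3.142, -0.0, -0.027]
ft_force: [-0.6, 0.3, -1.9]
opening: 0.166
t: 43.95
eef_pos: [601.6, 182.3, 46.7]
tcp_rot: [3.142, 0.0, -0.027]
ft_force: [-1.5, 0.4, -0.4]
opening: 0.163
```

```bash
python3 -m pendant '[0.004,0,0,0,1,0,0,0,0,1,0,0,0,0,1]';python3 - <<'E'
from h import *
im,c=snap('wrist','w27.png',(220,60,420,260),3.5); s=env.state(); print(s['eef_pos'],s['opening'],s['tcp_rot'],s['ft_force'])
E
```

```text
t: 44.32
eef_pos: [601.6, 182.3, 46.6]
tcp_rot: [3.141, 0.004, -0.027]
ft_force: [-9.6, -0.3, 3.7]
opening: 0.164
[601.6 182.3  46.6] 0.16523281215253005 [ 3.1  0.  -0. ] [-8.7  0.8  3.8]
```

View pics/w27.png

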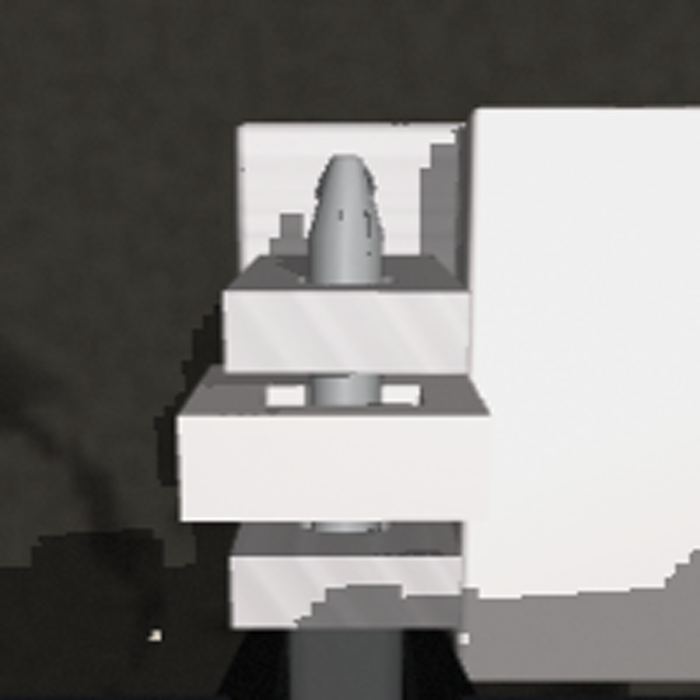

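```bash
python3 -m pendant '[-0.003,0,0,0,1,0,0,0,0,0.3,0,0,0,0,0.3,0,0,0,0,0.2,0,0,0,0,0.2]'; python3 -m pendant '[0,0,-0.05,0,0.2,0,0,-0.1,0,0.2,-0.12,0,-0.05,0,0.2,0,0,0,0,0,0,0,0,0,0]'
python3 - <<'E'
from h import *
im,c=snap('wrist','w28.png'); s=env.state(); print(s['eef_pos'],s['opening'],s['tcp_rot'],s['ft_force'])
snap('scene','sc28.png',(200,140,300,215),7)
for t in ['pin_a_grip','pin_a_tip']:
  for n in('scene','side','wrist'):
    if t=='pin_a_grip' and n=='side': snap('side')
    for l in env.landmark_of(t,n): print(n,t,np.array(l['xyz']),l['confidence'])
E
```

```text
t: 45.0
eef_pos: [602.2, 182.3, 46.8]
tcp_rot: [-3.142, -0.0, -0.027]
ft_force: [0.5, 0.1, 0.3]
opening: 0.4
t: 45.62
eef_pos: [554.6, 183.7, 127.0]
tcp_rot: [-3.141, -0.001, -0.027]
ft_force: [-0.2, -0.2, 1.4]
opening: 0.494
[554.7 183.6 126.6] 0.5003534152372491 [-3.1 -0.  -0. ] [-0.9 -0.3 -0.5]
side pin_a_grip [595.  185.8  53.1] 0.76
side pin_a_grip [636.7  43.3  -0.5] 0.71
wrist pin_a_grip [599.7 185.   51. ] 0.8
wrist pin_a_grip [593.8 182.8  49.9] 0.74
side pin_a_tip [678.9 183.1  61.3] 0.47
wrist pin_a_tip [676.4 178.6  68.6] 0.67
```

View pics/w28.png

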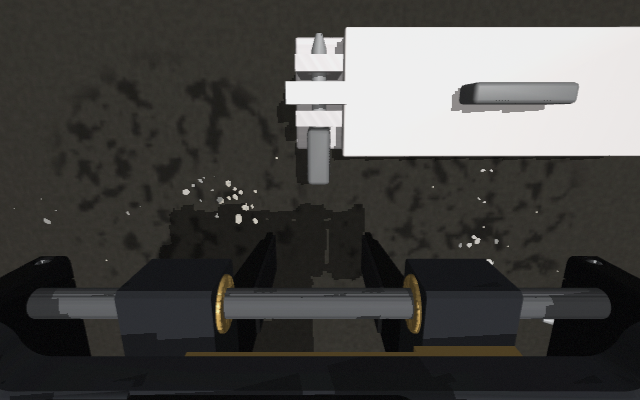

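View pics/sc28.png

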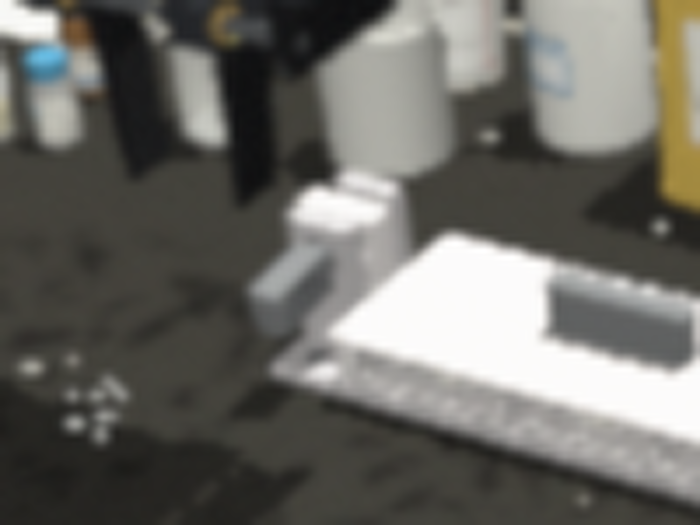

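Pin A is in, with its block against the cheek. Next I locate pin B.

```bash
python3 - <<'E'
from h import *
for n in('side','scene'):
    im,c=snap(n,n+'29.png')
    for t in ['pin_b_grip','pin_b_tip']:
        for l in env.landmark_of(t,n): print(n,t,np.array(l['xyz']),l['confidence'],proj(c,l['xyz'])[0])
c=cam('side'); print(onz(c,(385,229),12),onz(c,(385.3,207),24))
E
```

```text
side pin_b_grip [ 421.2 -110.8   12. ] 0.64 [386.3 212.7]
side pin_b_tip [426.8 -31.5  12.2] 0.48 [385.4 229.2]
side pin_b_tip [ 423.4 -106.9    9.9] 0.23 [385.5 214. ]
scene pin_b_grip [ 421.4 -109.9   12.3] 0.68 [301.1 255. ]
scene pin_b_tip [424.4 -31.9  11.6] 0.76 [274.4 245.8]
[427.9 -32.8  12. ] [ 424.3 -122.8   24. ]
```

View pics/scene29.png

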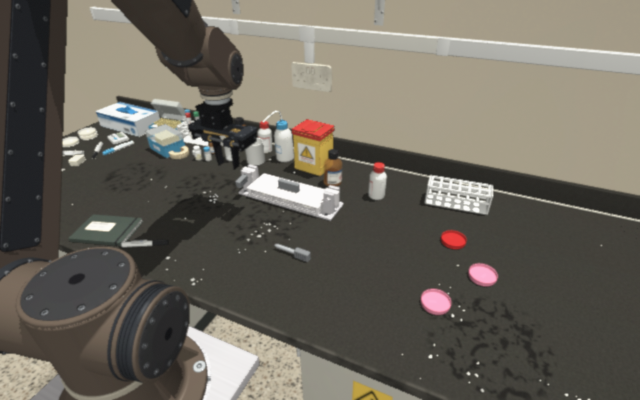

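```bash
python3 -m pendant '[-0.0523,0.1238,0,0,0,-0.0523,0.1238,0,0,0,-0.0523,0.1238,0,0,0,-0.0523,0.1238,0,0,0,-0.0523,0.1238,0,0,0,-0.0523,0.1238,0,0,-0.5]'
python3 -m pendant '[0,0,0,-0.0547,-0.5,0,0,0,-0.0547,-0.5,0,0,0,-0.0547,-0.5,0,0,0,-0.0547,-0.5,0,0,0,-0.0547,-0.5,0,0,0,-0.0547,-0.5,0,0,0.02,-0.0547,-0.5,0,0,0.02,-0.0547,-0.5,0,0,0.02,-0.0547,-0.5,0,0,0,0,-0.5]'
python3 -m pendant '[0,0,0,0,-0.5,0,0,0,0,-0.5]'
python3 - <<'E'
from h import *
im,c=snap('wrist','w30.png'); s=env.state(); print(s['eef_pos'],s['opening'],np.degrees(s['tcp_rot']))
np.savez('w30.npz',im=im,K=c[0],V=c[1])
E
```

```text
t: 47.12
eef_pos: [419.8, -111.4, 127.0]
tcp_rot: [3.141, -0.001, -0.027]
ft_force: [0.3, -0.1, 0.3]
opening: 0.559
t: 48.38
eef_pos: [420.4, -109.9, 102.5]
tcp_rot: [-3.141, -0.0, 1.518]
ft_force: [-0.4, 0.5, 0.7]
opening: 0.749
t: 48.62
eef_pos: [420.7, -110.0, 103.1]
tcp_rot: [3.141, 0.0, 1.517]
ft_force: [0.1, -0.6, 0.0]
opening: 0.75
[ 420.6 -110.   103. ] 0.7537291611775963 [180.   0.  87.]
```

View pics/w30.png

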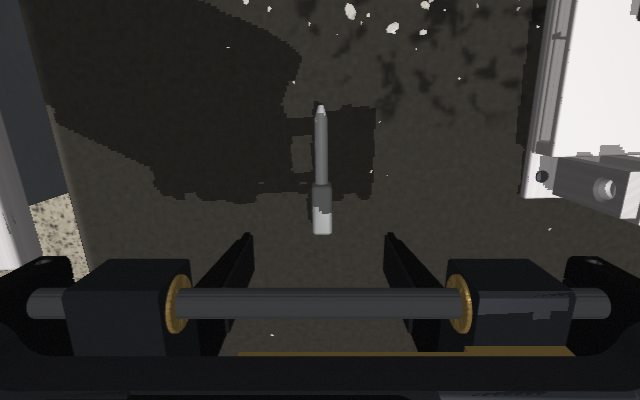

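```bash
python3 - <<'E'
from h import *
d=np.load('w30.npz'); c=(d['K'],d['V']); s=env.state(); R=Rtool(s)
cv2.imwrite('pics/w30c.png',cv2.resize(d['im'][95:245,270:370,::-1],None,fx=4,fy=3.8,interpolation=cv2.INTER_NEAREST))
t=lambda uv,z: R.T@(onz(c,uv,z)-s['eef_pos'])
print(t((321,106),12),t((322,185),24),t((322,234),24),t((313,215),24),t((331.5,215),24))
E
```

```text
[78.3  1.6 91. ] [20.5  2.4 79. ] [-19.2   2.5  79. ] [-3.4 -4.6 79. ] [-3.4  9.8 79. ]
```

View pics/w30c.png

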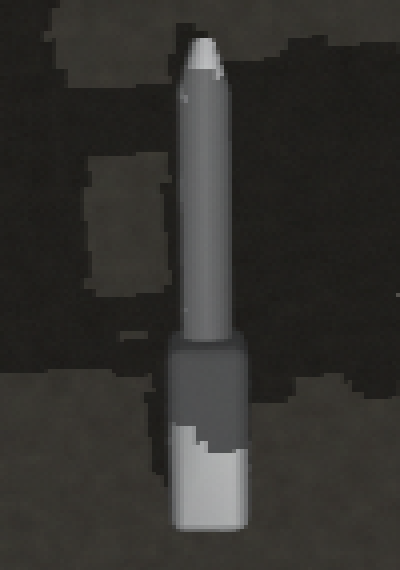

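```bash
python3 -m pendant '[0.001,0.0058,0.1,0,-0.4,0,0,0.1,0,-0.4,0,0,0.05,0,-0.4,0,0,0,0,-0.4,0,0,0,0,-0.4]'; python3 -m pendant '[0,0,0,0,1,0,0,0,0,1,0,0,0,0,1,0,0,0,0,1,0,0,0,0,1,0,0,0,0,1]';python3 -m pendant '[0,0,-0.05,0,1,0,0,-0.1,0,1,0,0,-0.1,0,1,0,0,0,0,1]'
python3 - <<'E'
from h import *
im,c=snap('wrist','w31.png'); s=env.state(); print(s['eef_pos'],s['opening'],s['tcp_rot'],np.degrees(s['tcp_rot'][2]))
E
```

```text
t: 49.3
eef_pos: [423.0, -109.7, 3.0]
tcp_rot: [3.141, 0.0, 1.519]
ft_force: [0.2, 0.3, 0.4]
opening: 0.7
t: 50.05
eef_pos: [422.9, -109.7, 2.8]
tcp_rot: [3.141, 0.0, 1.519]
ft_force: [-0.1, -0.7, 0.4]
opening: 0.167
t: 50.55
eef_pos: [423.8, -110.0, 104.8]
tcp_rot: [3.137, 0.002, 1.519]
ft_force: [0.4, 0.6, -0.7]
opening: 0.165
[ 423.2 -109.8  103.5] 0.16315967133734904 [3.1 0.  1.5] 87.05127262128377
```

View pics/w31.png

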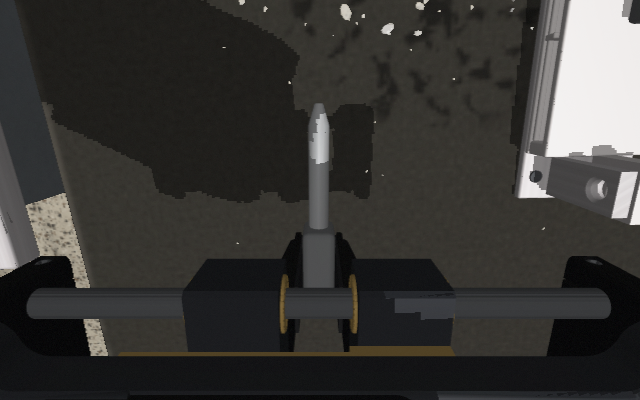

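```bash
python3 -m pendant '[0.026,0.091,0,0,1,0.0265,0.0915,0,0,1,0,0,0,0.0547,1,0,0,0,0.0547,1,0,0,0,0.0547,1,0,0,0,0.0547,1,0,0,0,0.0547,1,0,0,0,0.0547,1]'
python3 -m pendant '[0,0,0,0.0547,1,0,0,0,0.0547,1,0,0,0.04,0.0547,1,0,0,0.05,0,1,0,0,0.05,0,1,0,0,0,0,1,0,0,0,0,1,0,0,0,0,1]'
python3 - <<'E'
from h import *
im,c=snap('wrist','w32.png'); s=env.state(); print(s['eef_pos'],s['opening'],s['tcp_rot'],np.degrees(s['tcp_rot'][2]))
np.savez('w32.npz',im=im,K=c[0],V=c[1])
cv2.imwrite('pics/w32c.png',cv2.resize(im[0:130,240:380,::-1],None,fx=5,fy=4.5,interpolation=cv2.INTER_NEAREST))
print(proj(c,[612.1,-95.9,56]))
E
```

```text
t: 51.6
eef_pos: [496.2, -92.3, 101.0]
tcp_rot: [-3.14, 0.002, 0.482]
ft_force: [0.1, -0.3, -0.3]
opening: 0.17
t: 52.6
eef_pos: [497.0, -92.5, 47.2]
tcp_rot: [3.141, -0.001, -0.027]
ft_force: [-0.3, -0.1, 0.3]
opening: 0.162
[497.1 -92.5  47.3] 0.16438427316298004 [ 3.1 -0.  -0. ] -1.5629757886951972
[[320.1  12.9]]
```

View pics/w32c.png

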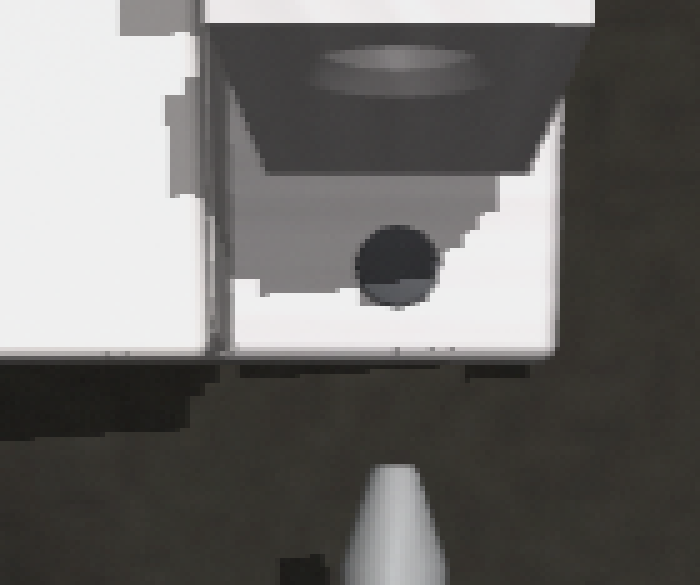

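View pics/w32.png

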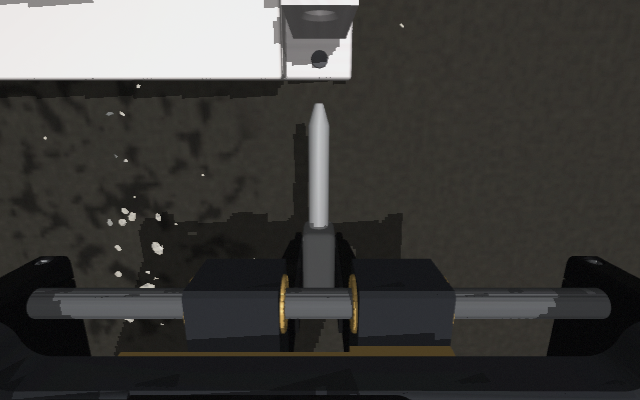

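```bash
python3 -m pendant '[0,0.0015,0.0012,0,1,0.045,0,0,0,1,0.045,0,0,0,1,0,0,0,0,1,0,0,0,0,1]'
python3 - <<'E'
from h import *
im,c=snap('wrist','w33.png',(220,0,420,150),4); s=env.state(); print(s['eef_pos'],s['opening'],s['tcp_rot'],s['ft_force'])
E
```

```text
t: 53.28
eef_pos: [532.0, -93.9, 46.2]
tcp_rot: [-3.141, 0.001, -0.027]
ft_force: [-0.4, -0.3, -0.9]
opening: 0.168
[532.  -93.9  46.3] 0.16663032043102272 [-3.1  0.  -0. ] [-0.3 -0.3 -0.2]
```

View pics/w33.png

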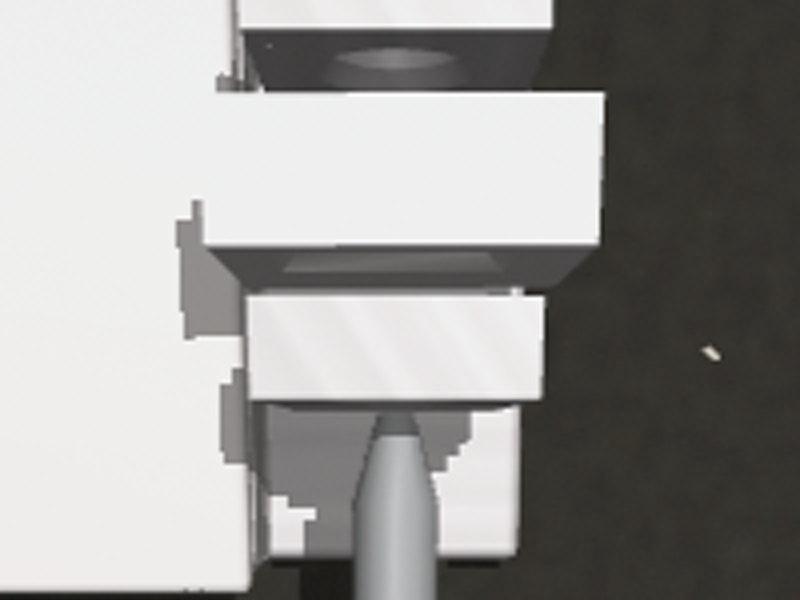

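```bash
python3 -m pendant '[0.03,0,0,0,1,0,0,0,0,1,0,0,0,0,1]';python3 -m pendant '[0.03,0,0,0,1,0,0,0,0,1,0,0,0,0,1]'; python3 -m pendant '[0.03,0,0,0,1,0,0,0,0,1,0,0,0,0,1]'; python3 -m pendant '[0.03,0,0,0,1,0,0,0,0,1,0,0,0,0,1]'
```

```text
t: 53.7
eef_pos: [544.7, -94.3, 46.2]
tcp_rot: [-3.142, 0.0, -0.027]
ft_force: [0.3, 0.4, -1.4]
opening: 0.167
t: 54.08
eef_pos: [556.7, -94.6, 46.2]
tcp_rot: [-3.142, 0.0, -0.027]
ft_force: [0.3, -0.8, -0.5]
opening: 0.169
t: 54.45
eef_pos: [568.7, -95.0, 46.2]
tcp_rot: [-3.142, 0.0, -0.027]
ft_force: [0.6, 0.4, -0.9]
opening: 0.163
t: 54.82
eef_pos: [580.7, -95.3, 46.2]
tcp_rot: [-3.142, 0.0, -0.027]
ft_force: [-0.2, -0.1, -0.6]
opening: 0.169
```

```bash
python3 -m pendant '[0.026,0,0,0,1,0,0,0,0,1,0,0,0,0,1]';python3 -m pendant '[0.006,0,0,0,1,0,0,0,0,1,0,0,0,0,1]';python3 -m pendant '[0.005,0,0,0,1,0,0,0,0,1,0,0,0,0,1]'
python3 - <<'E'
from h import *
im,c=snap('wrist','w34.png',(220,60,420,260),3.5); s=env.state(); print(s['eef_pos'],s['opening'],s['tcp_rot'],s['ft_force'])
E
```

```text
t: 55.2
eef_pos: [591.1, -95.6, 46.2]
tcp_rot: [-3.142, 0.0, -0.027]
ft_force: [0.4, 0.1, -0.1]
opening: 0.167
t: 55.58
eef_pos: [593.1, -95.6, 46.2]
tcp_rot: [-3.141, 0.001, -0.027]
ft_force: [-4.1, -0.4, 1.0]
opening: 0.168
t: 55.95
eef_pos: [593.2, -95.5, 46.1]
tcp_rot: [-3.141, 0.005, -0.027]
ft_force: [-14.5, -2.6, 6.6]
opening: 0.163
[593.2 -95.6  46.1] 0.1662763915827387 [-3.1  0.  -0. ] [-13.6  -1.4   7. ]
```

View pics/w34.png

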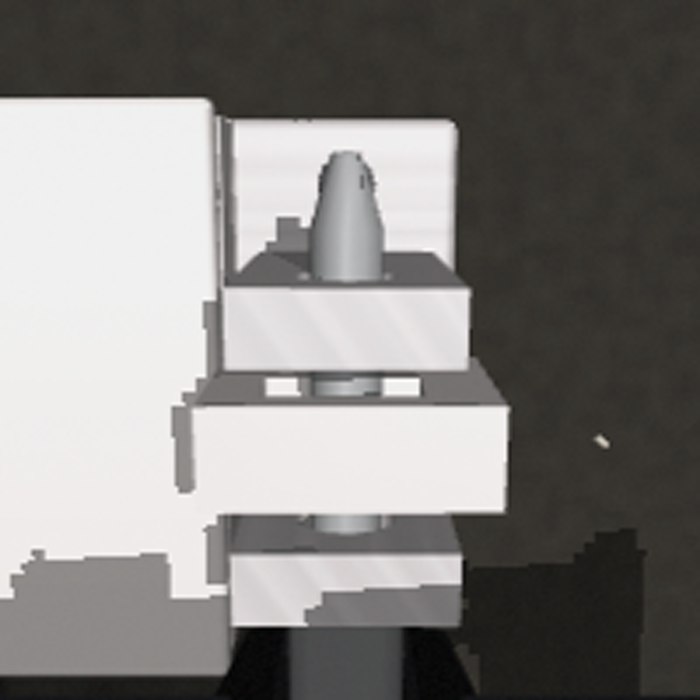

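Pin B is home: it is through all three parts, the push force rose to 14 N, and further commands no longer moved it. Release and retreat.

```bash
python3 -m pendant '[-0.004,0,0,0,1,0,0,0,0,0.3,0,0,0,0,0.3,0,0,0,0,0.2,0,0,0,0,0.2]'; python3 -m pendant '[0,0,-0.05,0,0.2,0,0,-0.1,0,0.2,-0.12,0,-0.1,0,0.2,-0.05,0,-0.1,0,0,0,0,-0.1,0,0,0,0,0,0,0,0,0,0,0,0]'
python3 - <<'E'
from h import *
im,c=snap('wrist','w35.png'); s=env.state(); print(s['t'],s['eef_pos'],s['opening'],s['ft_force'])
np.savez('w35.npz',im=im,K=c[0],V=c[1])
snap('side','sd35.png',(240,150,400,310),4.5); snap('scene','sc35.png',(220,130,400,240),4.2)
E
```

```text
t: 56.62
eef_pos: [594.1, -95.7, 46.3]
tcp_rot: [3.142, -0.0, -0.027]
ft_force: [0.1, 0.3, 0.3]
opening: 0.394
t: 57.5
eef_pos: [525.7, -93.8, 225.7]
tcp_rot: [-3.141, 0.0, -0.027]
ft_force: [0.5, 0.5, 0.4]
opening: 0.5
57.55 [525.6 -93.7 225.3] 0.49888210926867876 [-0.4 -0.  -0.5]
```

View pics/w35.png

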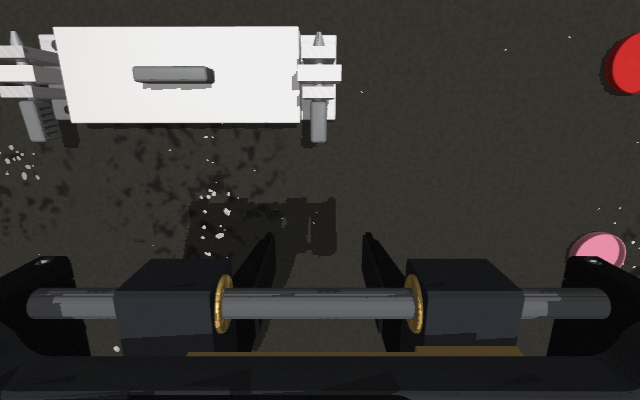

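View pics/sd35.png

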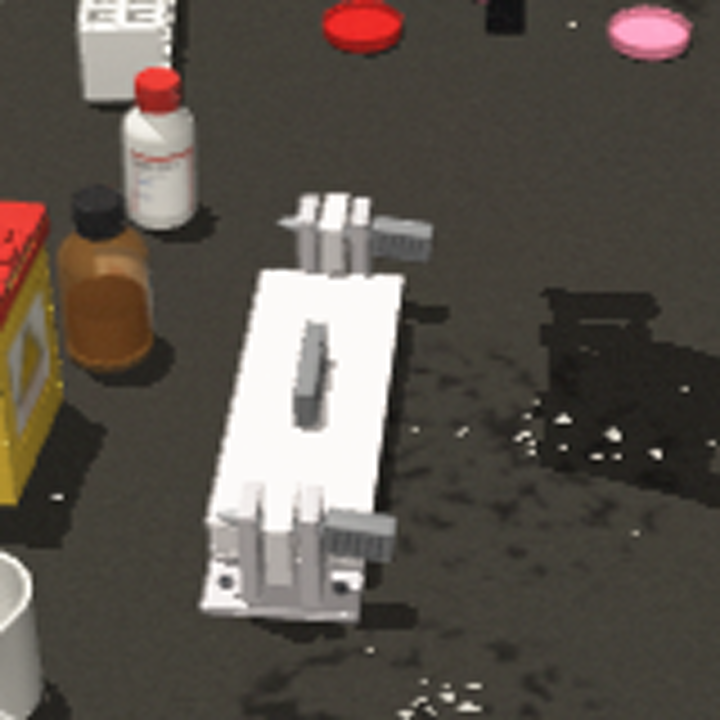

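View pics/sc35.png

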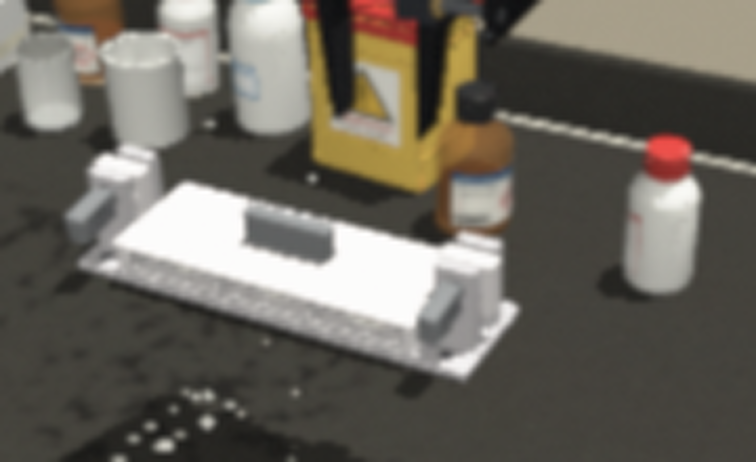

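```bash
python3 - <<'E'
from h import *
d=np.load('w35.npz'); c=(d['K'],d['V'])
o=d['im'][15:155,:360,::-1]; cv2.imwrite('pics/w35c.png',cv2.resize(o,None,fx=2.2,fy=3.5,interpolation=cv2.INTER_CUBIC))
print('R tip',onz(c,(319,33),56),'exp x 672','rear',onz(c,(319,142),67),'exp 572')
print('L tip',onz(c,(14,31),56),'exp 679','rear',onz(c,(37,141),67),'exp 579')
s=env.state()
for n in('scene','side'):
    im,cc=snap(n)
    for t in('bottle_amber','bottle_white','pin_a_grip','pin_a_tip','cover','cover_rib'):
        for l in env.landmark_of(t,n): print(n,t,np.array(l['xyz']),l['confidence'])
E
```

```text
R tip [668.3 -97.8  56. ] exp x 672 rear [570.1 -95.2  67. ] exp 572
L tip [677.5 182.5  56. ] exp 679 rear [578.4 177.5  67. ] exp 579
scene bottle_amber [779.1 -37.    0.3] 0.82
scene bottle_amber [597.4 180.7  52.4] 0.52
scene bottle_white [ 764.1 -190.9    2.6] 0.71
scene bottle_white [636.9 108.8  12.2] 0.62
scene pin_a_grip [597.5 186.5  47.6] 0.59
scene pin_a_tip [598.4 181.8  49. ] 0.74
scene pin_a_tip [638.8  42.6  -0.4] 0.47
scene cover [638.6  42.   29.1] 0.78
scene cover_rib [638.7  40.3  49.4] 0.84
scene cover_rib [596.8 184.8  48.9] 0.58
side bottle_amber [774.9 -39.2  -4.3] 0.74
side bottle_white [ 764.7 -191.5    3.7] 0.83
side pin_a_grip [596.9 184.2  53.1] 0.65
side pin_a_tip [675.6 183.1  60.5] 0.53
side cover [637.6  41.4  31. ] 0.64
side cover_rib [638.5  43.8  47.7] 0.73
```

View pics/w35c.png

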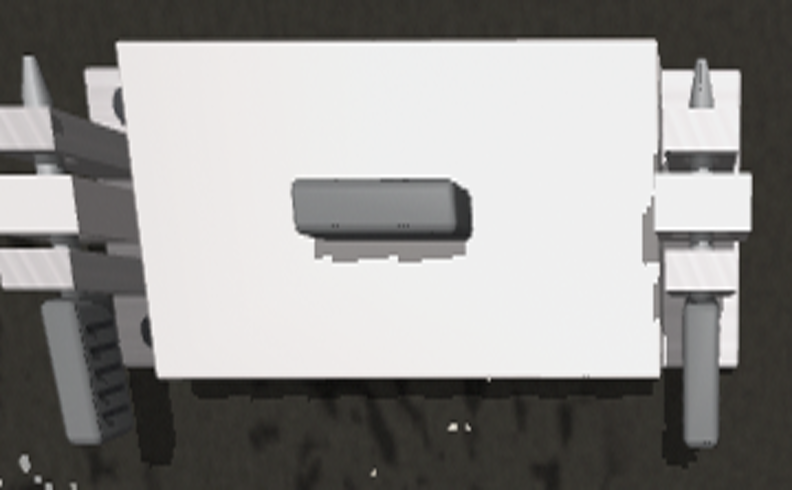

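Both pins are through, but from above I see about 2–3 mm between the top edge of each grip block and its cheek. It may be droop from hole clearance, or the pins may have slid back slightly. I'll nudge each block forward with the closed fingertips to check.

```bash
python3 -m pendant '[0,0,0.12,0,1,0,0,0.12,0,1,0,0,0.12,0,1,0,0,0.08,0,1,0,0,0,0,1,0.04,0,0,0,1,0,0,0,0,1,0,0,0,0,1,0,0,0,0,1]'
python3 - <<'E'
from h import *
im,c=snap('wrist','w36.png',(220,60,420,260),3.5); s=env.state(); print(s['t'],s['eef_pos'],s['opening'],s['ft_force'])
E
```

```text
t: 59.48
eef_pos: [541.7, -94.3, 50.8]
tcp_rot: [3.141, -0.0, -0.027]
ft_force: [0.1, -0.3, -0.4]
opening: 0.007
59.525 [541.7 -94.3  50.7] 0.004189086668072076 [ 0.4 -0.   0.2]
```

View pics/w36.png

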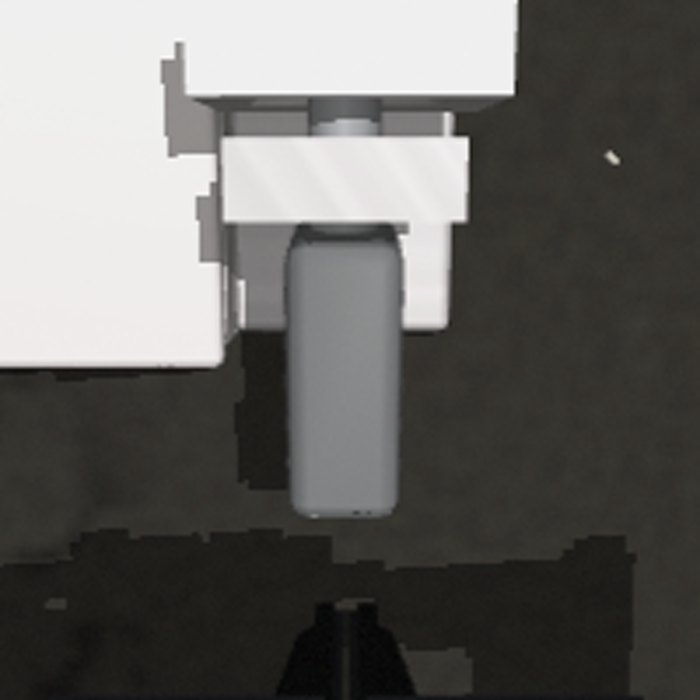

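```bash
python3 -m pendant '[0.03,0,0,0,1,0,0,0,0,1,0,0,0,0,1]'; python3 -m pendant '[0.012,0,0,0,1,0,0,0,0,1,0,0,0,0,1]';python3 -m pendant '[0.006,0,0,0,1,0,0,0,0,1,0,0,0,0,1]'
```

```text
t: 59.9
eef_pos: [553.9, -94.6, 50.1]
tcp_rot: [-3.142, 0.0, -0.027]
ft_force: [0.4, -0.5, 0.3]
opening: 0.004
t: 60.28
eef_pos: [557.9, -94.6, 50.1]
tcp_rot: [-3.141, 0.002, -0.027]
ft_force: [-5.8, 1.1, 2.2]
opening: 0.006
t: 60.65
eef_pos: [558.2, -94.3, 49.8]
tcp_rot: [-3.14, 0.007, -0.027]
ft_force: [-14.9, -0.7, 5.8]
opening: 0.005
```

```bash
python3 - <<'E'
from h import *
im,c=snap('wrist','w37.png',(220,60,420,260),3.5); s=env.state(); print(s['t'],s['eef_pos'],s['opening'],s['ft_force'])
snap('side','sd37.png',(280,180,360,230),9)
E
python3 -m pendant '[-0.008,0,0,0,1,-0.03,0,0,0,1,0,0,0,0,1,0,0,0,0,1]'
python3 - <<'E'
from h import *
im,c=snap('wrist','w38.png',(220,60,420,260),3.5); s=env.state(); print(s['t'],s['eef_pos'],s['opening'],s['ft_force'])
E
```

```text
60.7 [558.2 -94.3  49.8] 0.00871758451178196 [-14.3  -0.7   6.2]
t: 61.25
eef_pos: [546.3, -94.5, 50.5]
tcp_rot: [3.141, -0.001, -0.027]
ft_force: [0.9, 0.3, 0.0]
opening: 0.006
61.3 [546.3 -94.5  50.4] 0.0027586024673436375 [-0.8  1.  -0.3]
```

View pics/w37.png

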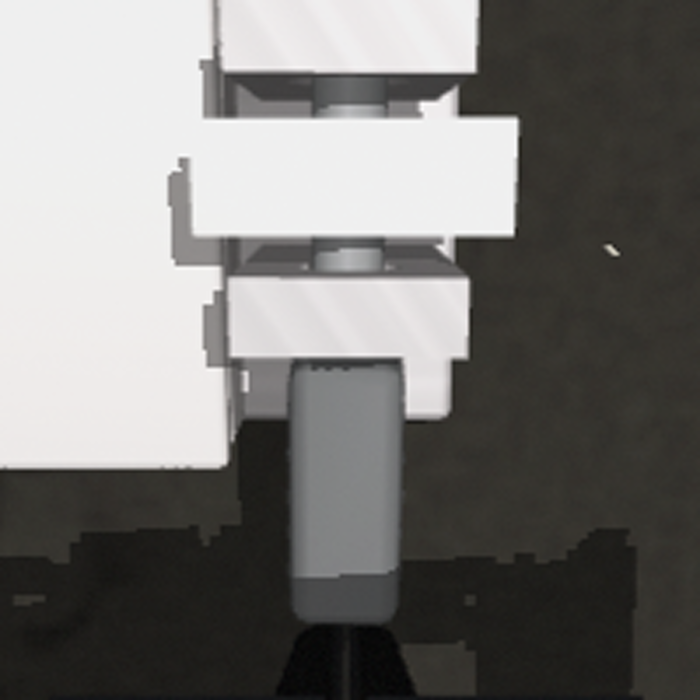

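View pics/w38.png

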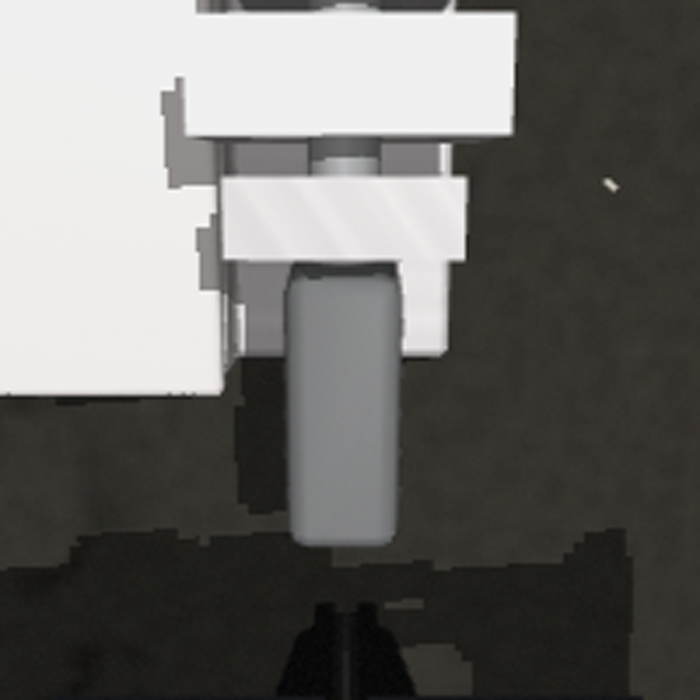

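View pics/sd37.png

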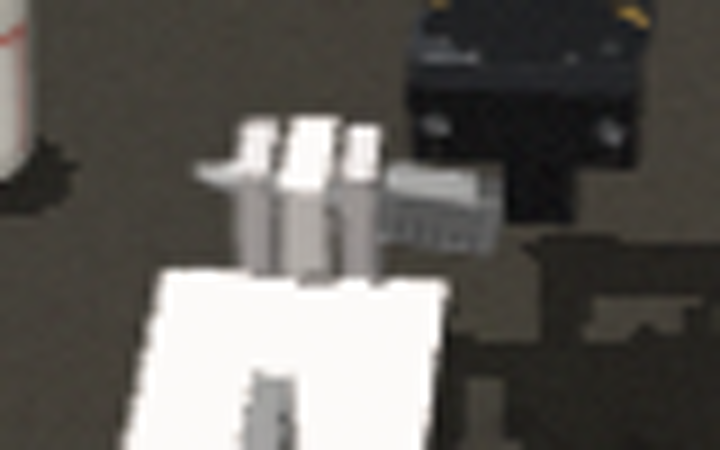

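Under the push the block sat flush and stopped hard at 14 N. When let go it droops about the hole clearance with its lower edge against the cheek, so pin B is home. I do the same check on pin A.

```bash
python3 -m pendant '[-0.02,0,-0.1,0,1,0,0,-0.12,0,1,0.002,-0.139,0,0,1,0.002,-0.139,0,0,1,0.002,-0.139,0,0,1,0.002,-0.139,0,0,1,0,-0.139,0,0,1,0,0,0,0,1,0,0,0,0,1]'
python3 -m pendant '[0,0,0.12,0,1,0,0,0.08,0,1,0,0,0,0,1,0,0,0,0,1]'
python3 - <<'E'
from h import *
im,c=snap('wrist','w39.png',(220,60,420,260),3.5); s=env.state(); print(s['t'],s['eef_pos'],s['opening'],s['ft_force'],s['tcp_rot'])
E
```

```text
t: 62.42
eef_pos: [548.7, 183.6, 138.2]
tcp_rot: [3.141, 0.0, -0.027]
ft_force: [-1.3, -1.2, 0.9]
opening: 0.002
t: 62.92
eef_pos: [549.6, 183.0, 59.4]
tcp_rot: [-3.141, -0.001, -0.029]
ft_force: [0.2, 0.4, 0.6]
opening: 0.004
62.975 [549.6 183.2  59.7] 0.006648485692304556 [-0.1 -0.   0. ] [-3.1 -0.  -0. ]
```

View pics/w39.png

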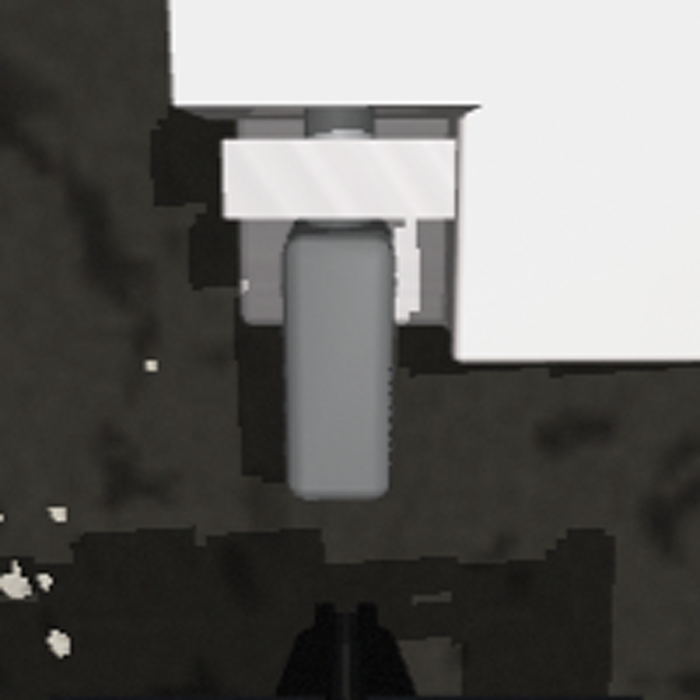

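```bash
python3 -m pendant '[0,0,0.023,0,1,0.03,0,0,0,1,0,0,0,0,1,0,0,0,0,1]'; python3 -m pendant '[0.012,0,0,0,1,0,0,0,0,1,0,0,0,0,1]';python3 -m pendant '[0.006,0,0,0,1,0,0,0,0,1,0,0,0,0,1]'
```

```text
t: 63.48
eef_pos: [560.9, 183.3, 49.1]
tcp_rot: [-3.142, -0.0, -0.027]
ft_force: [0.4, -0.3, 0.5]
opening: 0.003
t: 63.85
eef_pos: [565.5, 183.2, 49.1]
tcp_rot: [3.142, -0.0, -0.027]
ft_force: [-1.8, 0.4, -0.1]
opening: 0.003
t: 64.22
eef_pos: [565.9, 183.1, 48.8]
tcp_rot: [3.141, 0.005, -0.027]
ft_force: [-10.3, 1.7, 5.5]
opening: 0.006
```

```bash
python3 -m pendant '[-0.006,0,0,0,1,-0.05,0,0,0,1,-0.03,0,-0.1,0,1,0,0,-0.13,0,1,0,0.06,-0.13,0,1,0,0.12,0,0,1,0,0.12,0,0,1,0,0,0,0,1,0,0,0,0,1]'
python3 - <<'E'
from h import *
im,c=snap('wrist','w40.png'); s=env.state(); print(s['t'],s['eef_pos'],s['opening'],s['ft_force'])
snap('side','sd40.png',(240,150,400,310),4.5); snap('scene','sc40.png')
E
```

```text
t: 65.35
eef_pos: [530.6, 64.2, 193.2]
tcp_rot: [-3.141, -0.001, -0.028]
ft_force: [0.9, -0.0, -0.2]
opening: 0.0
65.4 [530.5  64.7 193.1] 0.005004375265920669 [ 0.1 -0.  -1. ]
```

View pics/w40.png

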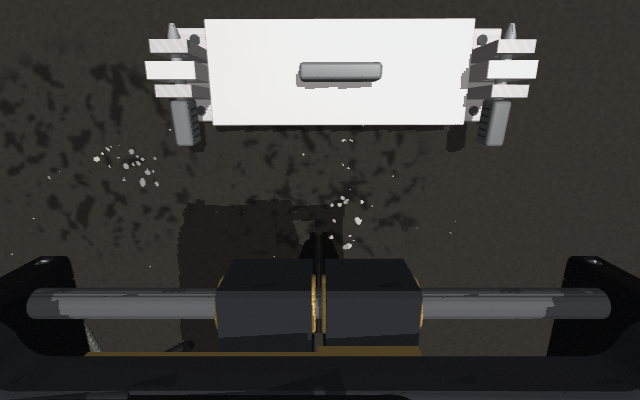

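View pics/sd40.png

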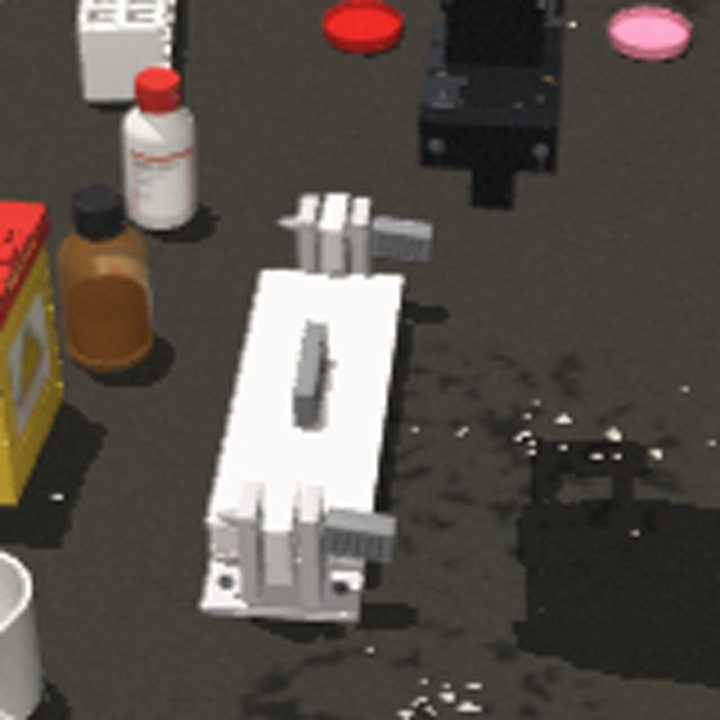

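View pics/sc40.png

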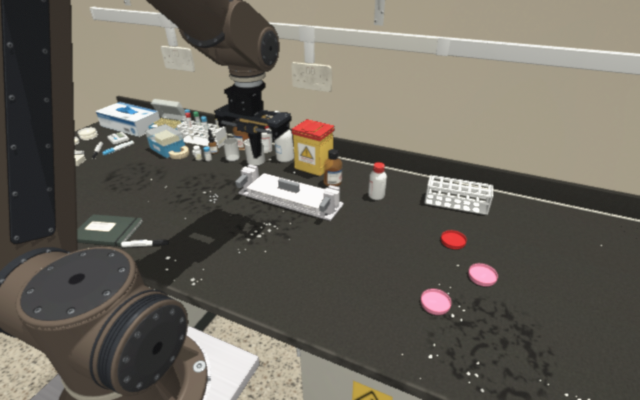

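The views show both pins home and symmetric, with rear ends at (185,145) and (495,145). The cover is seated, both bottles are standing, the pink and red dishes are where they were, and the robot touches nothing.

```bash
python3 -c "
from cell import env
print(env.job_done(), env.state()['t'])"
```

```text
the job is handed in; nothing more can be done
the job is handed in; nothing more can be done
```

The job is done and handed in, about 65 s into the run. No verdict is reported.

- **Dishes:** The three white, labelled dishes went flat into the right, middle and left wells, one in each. I left the pink and red look-alikes alone.
- **Cover:** I gripped it by its rib, set its tongues between the cheeks and pressed it down level. The push force jumped to about 30 N only when the underside was about 30 mm above the bench, which matches the tray fully sunk. The network's readings of the cover after locking (29 and 31 mm) agree.
- **Pins:** Both were pushed in from the robot's side through cheek, tongue and cheek, until the block stopped hard at 9–14 N.
- **Last checks:** Both bottles are standing, nothing else appears disturbed, and no dish, cover or pin was dropped.

**Small disagreement:** From above, the top edge of each grip block shows a gap of 1–3 mm to its cheek once the pin is let go. I pushed each block again with closed fingers. Both stopped hard, at 14 N on the right and 10 N on the left. The right block sat flush while pushed, then drooped again in the wider hole. I take that to be hole clearance, with the lower edge against the cheek, and the pins to be home. I did not take a close view of the left block during its push.

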